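# Clear the cut portion from a wire cheese cutter and set the block up for the next cut

## Task

Get the cheese cutter ready for its next cut: swing its wire arm right up and back so that it stays there, then take the cut portion of cheese off the board and put it into the white keeper box. Bring the rest of the block up until it sits square and flush in the corner of the low steel back fence and end stop, shut the lid of the keeper, and leave the mug, the black-capped jar and the timer where they stand.

Things in the scene. Friction and masses are not known exactly. Their poses are not given: they have to be found in the camera images.
- cheese_cutter: Fixed wire cheese cutter: dark wood board 150 (x) x 200 (y) mm, top 22 mm above the worktop. Origin: centre of its underside; +x towards its fence, +y towards its end stop. Steel back fence along y, front face at x=+20 mm, 6 thick; steel end stop along x from -66 to +20 mm, face at y=+86 mm, 8 thick; both only 12 mm above the board. The wire drops into a groove along x at y=+60 mm.
- cutter_arm (a joint): Hinge of the arm, rad: 0 = down, wire in its groove; grows as the handle is lifted and swings back; 1.8 = fully up and back. Stiff (0.2 N m): the arm stays where left. The arm is a bow of 6 mm steel rod with the wire, in the plane y=+60 mm of the cutter; down, its top rod is 94 mm above the worktop (cheese top: 72 mm) and it spans from the pin to 7 mm in front of the board.
- cutter_grip (a point): Middle of the arm's black handle, a round grip 18 mm thick, 56 mm long, pointing along the arm, in front of the board (-x side) when down, then 79 mm above the worktop. With the arm down it is 175 mm towards the cutter's -x from the pin and 45 mm above it; it swings in the cutter's vertical x-z plane.
- cutter_pivot (a point): Centre of the arm's hinge pin behind the fence, at x=+60, y=+60, z=+34 mm of the cutter. The pin lies along the cutter's y; its lugs reach 42 mm above the worktop.
- cheese_slice: The cut portion: a loose upright slab of hard cheese, 55 (x) x 22 (y, thickness) x 50 (z) mm, about 65 g, brown rind round its edge and pale faces, standing on the board between the end stop and the wire plane. Origin: centre of its underside, z up.
- cheese_block: The rest of the block: loose bar of the same cheese, 55 (x) x 90 (y, length) x 50 (z) mm, about 0.26 kg, on the board on the other side of the wire plane, off the fence and askew. Origin: centre of its underside; +y towards its cut end, z up.
- keeper: White keeper box, fixed, open at the top: 130 (x) x 150 (y) x 85 (z) mm outside, walls and floor 4 mm. Origin: centre of its underside; +x towards its hinge side. An earlier portion of cheese lies flat on its floor (22 mm thick) and stays there.
- keeper_lid (a joint): Hinge of the keeper's lid, rad: 0 = shut flat on the rim, 1.57 = upright, 1.75 = widest. Pin along the keeper's y at x=+65, z=+85 mm. The lid is a wooden board 130 x 150 x 10 mm; the hinge is stiff (0.15 N m), the lid stays where it is left.
- keeper_lid_handle (a point): Tip of the small wooden knob on the lid's outer face, 100 mm from the hinge pin and 35 mm above that face; shut, it is on top, open, it points backwards.
- mug: White mug with a handle, 92 mm wide, 95 mm high; a bystander behind the work. Origin: its underside.
- jam_jar: Small glass jar with a black cap, 55 mm wide, 85 mm high; a bystander behind the work. Origin: its underside.
- timer: White round kitchen timer, 65 mm wide, 39 mm high; a bystander in front of the work. Origin: its underside.
Things that resemble listed ones, but are neither listed nor needed, are in the scene too. Of the things like the cheese_block, leave any that is pink; of the rest the smaller one is meant.

How it is judged:
By the outcome, as a careful person would: the job done as asked, in the order asked, and still so for the second after the job is handed in, with the robot touching nothing.
It also fails if it takes over 72 s, if anything falls off the work surface, if the arm or the gripper's body presses on something with over 40 N, if the wrist force passes 120 N, or if a joint passes its speed limit or range.

## Robot

A 6-joint arm with a two-finger parallel gripper is mounted at the origin on a cart in front of the work surface, level with it; the furniture and walls round the work are solid. World frame = base frame: x ahead of the robot, y to its left, z up, the work surface at z = 0. Lengths are in m, angles in rad, forces in N, time in s.
With the tool pointing down it reaches from about 0.35 to 0.85 m from the base axis. Payload 8.1 kg.
Tool frame: the origin (TCP) lies at the very end of the fingers, on their centre line; the grasp point (between the pads) lies 19 mm behind it; z points along the fingers, y is the line along which they close (so a half turn about z gives the same grasp; the last joint's range is limited). The gripper opens to 85 mm and grips with 20 to 120 N. Pads are 22 mm wide; open, the fingers measure 114 mm over their backs; the gripper's body (76 mm by 85 mm) begins 54 mm behind the grasp point. The pads swing forward as they close: fully open they stand 13 mm farther back than shut.
Start: joints at [-1.417, 0.13, 1.488, -0, 1.523, -0.085], TCP at [0.142, -0.583, 0.209] pointing down, gripper open.
Joint ranges: [-2.96, 2.96], [-0.89, 2.26], [0.02, 2.5], [-1.34, 4.48], [0, 2.73], [-2.66, 2.66]. Speed limits (rad/s): [2.39, 2.39, 2.79, 3.14, 3.14, 3.14].

## Interface

Orientations are given as a unit quaternion [x, y, z, w].
In Python, from workcell import get_obs, eyes, order, finder gives the robot as it stands.
- The arm moves only by the tool send_rows, never from a script. Its argument "series" is a list of rows, each an object with "gripper": the finger opening in mm, from 0 to 85.4; "delta_pos": the shift along the tool's x, y, z in mm, a list of three; "twist": the turn, a rotation vector about the tool's x, y, z in degrees, a list of three. A call has 1 to 20 rows; each row shifts and turns the commanded pose from where the row before left it, along the tool's axes as they then stand; what a row does not reach is not made up. A row lasts 1/12 s, in which the tool goes at most 41.7 mm and 7.16 degrees, less where a joint would pass 70% of its speed; a pose out of reach is approached as far as the arm can. A call is refused whole if a number of a shift passes 41.7 or a number of a turn 7.16, either way. A call with a gripper value outside its range is refused whole. The fingers move at their own pace and stop on an object; the grip force is fixed at half the most. Time passes only in rows, so rows that do not move let the fingers close. It gives the time, the measured TCP pose, the force, the opening and the grip force at its end, in the units of the state.
- get_obs(): the state, without advancing time (a new reading comes with each control period).
- eyes.grab_frame(name): name is "side" or "top" or "wrist"; returns the picture (384x512x3 uint8, red, green, blue); there is no depth.
- eyes.camera_params(name): a dict with "fx", "fy", "cx", "cy" (pixels), "eye" and "orientation" of the camera in the world; the wrist camera has in their place "mount" (4x4, takes a point from camera to tool coordinates, whose origin is the TCP and whose axes are the flange's). Camera axes: x right, y down, z forward; pixel columns grow to the right and rows downward; lengths in m; the calibration is good to about 2 mm. The wrist camera is an equidistant fisheye: a pixel r from the principal point sees the ray r / f radians off the axis. A picture is of the moment at which its call begins: read the wrist's pose just before it. camera_params takes no time and is no camera call.
- order.close_job(): hands the job in; it is judged then, once.
Trained networks look in the newest picture that a camera, given by its name, has taken for a name from the list of things; names that differ only in an ending like _2 or _b are one class to them, and where a whole thing is asked for, a point or a joint stands for the part that bears it (a point fixed in the world has none). Each returns a list of dicts, best first, with "conf" (0 to 1); they miss things now and then, are a little off and sometimes report something else, mostly with a low value. They report only what shows in the picture. A call takes as long as a camera call. They do not tell look-alikes from the thing itself.
- finder.boxes_of(camera, target): "xy" ([column, row] in pixels, amid what is visible of it).
- finder.trace(camera, target): "mask" (384x512 bool, what is visible of it) and "xy" ([column, row] in pixels, amid what is visible of it).
- finder.place_of(camera, target): "xy" ([column, row] in pixels: a listed point, or the origin of a listed thing).
The state is a dict: "clock": time; "qpos": joint angles; "joint_velocities": joint speeds; "joint_torque": joint torques, N m; "tcp_pos": TCP position; "tool_rot": TCP orientation; "wrist_force": force on the tool from outside, world axes, zero at the start; "ft_torque": the same for the moment, N m; "finger_gap": finger opening in m; "grasp_force": force on a finger pad.
Only numpy, scipy, OpenCV 4.12 (cv2) and the standard library are available. Lean on these libraries where they do the work, as an engineer would, in place of code of your own. Each camera call takes 0.05 s, during which the arm holds its last target. There are 200 camera calls.

## Working session

There is one attempt and no reset: what is moved stays moved. The work goes in short steps, Python scripts to look and compute and a tool call to move; the robot and the scene stay as the last step left them, time stands still between calls to the robot, and variables do not carry over. Pictures are saved under pics/ and viewed, at most 10 in all, crops included, and the job is handed in when it is done.

Besides the shell and the picture viewer there is one more tool, called after "Call:" as name([rows], argument=value, ...), one row to a line, values as JSON. send_rows: Moves the arm, as the interface text tells. Its arguments: {"type":"object","properties":{"series":{"type":"array"}},"required":["series"]}

```bash
mkdir -p pics; ls; cat > h.py <<'E'
import numpy as np, cv2
from scipy.spatial.transform import Rotation as R
from workcell import get_obs, eyes, order, finder
def cam(n):
    p=eyes.camera_params(n); return p
def Rm(o):
    o=np.array(o,float); return R.from_quat(o).as_matrix() if o.size==4 else o.reshape(3,3)
def ray(n,uv,obs=None):
    p=eyes.camera_params(n); u,v=uv
    if n!='wrist':
        d=np.array([(u-p['cx'])/p['fx'],(v-p['cy'])/p['fy'],1]); return np.array(p['eye']),Rm(p['orientation'])@d
    a=np.array([(u-p['cx'])/p['fx'],(v-p['cy'])/p['fy']]); r=np.hypot(*a); d=np.r_[a/r*np.sin(r),np.cos(r)]
    o=obs or get_obs(); M=np.array(p['mount']); T=R.from_quat(o['tool_rot']).as_matrix()
    return np.array(o['tcp_pos'])+T@M[:3,3], T@M[:3,:3]@d
def onz(n,uv,z,obs=None):
    e,d=ray(n,uv,obs); return e+d*(z-e[2])/d[2]
def proj(n,P,obs=None):
    p=eyes.camera_params(n); P=np.array(P,float)
    if n!='wrist':
        c=Rm(p['orientation']).T@(P-np.array(p['eye'])); return np.array([p['cx']+p['fx']*c[0]/c[2],p['cy']+p['fy']*c[1]/c[2]])
    o=obs or get_obs(); M=np.array(p['mount']); T=R.from_quat(o['tool_rot']).as_matrix()
    c=M[:3,:3].T@(T.T@(P-np.array(o['tcp_pos']))-M[:3,3]); r=np.arctan2(np.hypot(c[0],c[1]),c[2]); a=c[:2]/np.hypot(c[0],c[1])*r
    return np.array([p['cx']+p['fx']*a[0],p['cy']+p['fy']*a[1]])
def tri(n1,u1,n2,u2):
    a,d=ray(n1,u1);b,e=ray(n2,u2); d/=np.linalg.norm(d);e/=np.linalg.norm(e)
    s=np.linalg.lstsq(np.c_[d,-e],b-a,rcond=None)[0]; p,q=a+d*s[0],b+e*s[1]
    return (p+q)/2,np.linalg.norm(p-q)
def save(n,im): cv2.imwrite('pics/'+n,im[...,::-1])
E
python3 - <<'E'
from h import *
np.set_printoptions(precision=4,suppress=True)
print(get_obs())
I={n:eyes.grab_frame(n) for n in('top','side','wrist')}
for n in('top','side'):
    print(n,eyes.camera_params(n))
save('ts.png',cv2.resize(np.hstack([I['top'],I['side']]),(800,300))) 
save('top.png',cv2.resize(I['top'],(800,600)));save('side.png',cv2.resize(I['side'],(800,600)))
print('wrist',eyes.camera_params('wrist'))
for n in('top','side'):
  for t in ['cheese_cutter','cutter_grip','cutter_pivot','cheese_slice','cheese_block','keeper','keeper_lid_handle','mug','jam_jar','timer']:
    print(n,t,[(np.round(d['xy'],1).tolist(),round(float(d['conf']),2)) for d in finder.place_of(n,t)][:4])
E
```

```text
pics
{'clock': 0.0, 'qpos': array([-1.4174,  0.1312,  1.4893,  0.    ,  1.523 , -0.0854]), 'joint_velocities': array([ 0.0003,  0.0005,  0.0001, -0.0005, -0.    , -0.001 ]), 'joint_torque': array([  0.0011, -56.9389, -50.0553,  -0.0001,   0.0145,   0.0001]), 'tcp_pos': array([ 0.1418, -0.5824,  0.2083]), 'tool_rot': array([ 0.9929,  0.1191, -0.    , -0.0009]), 'wrist_force': array([0.0844, 0.1001, 0.0447]), 'ft_torque': array([-0.0061,  0.0187, -0.0345]), 'grasp_force': 0.0, 'finger_gap': 0.08532510810581014}
top {'fx': 362.15853313943114, 'fy': 362.15853313943114, 'cx': 263.8384987320668, 'cy': 190.23345518643592, 'eye': array([ 0.3562, -0.158 ,  1.3104]), 'orientation': array([-0.702 ,  0.7061, -0.0681,  0.0634])}
side {'fx': 457.61445444503147, 'fy': 457.61445444503147, 'cx': 248.76312921034304, 'cy': 189.4321809391209, 'eye': array([-0.0992,  0.9084,  0.581 ]), 'orientation': array([-0.2179,  0.7877, -0.5513,  0.1678])}
wrist {'fx': 297.3186396354542, 'fy': 297.3186396354542, 'cx': 258.1846163637879, 'cy': 185.7538707898457, 'mount': array([[ 0.    , -0.9578, -0.2874,  0.0738],
 
[... 435 characters left out ...]
3.1, 152.7], 0.62)]
top mug [([170.8, 142.4], 0.81)]
top jam_jar [([276.6, 152.0], 0.65)]
top timer [([214.6, 247.0], 0.61)]
side cheese_cutter [([268.9, 224.3], 0.63), ([253.8, 236.1], 0.57)]
side cutter_grip [([280.4, 209.1], 0.91)]
side cutter_pivot [([227.3, 227.5], 0.67)]
side cheese_slice [([251.5, 235.0], 0.74), ([226.8, 227.9], 0.61)]
side cheese_block [([266.9, 223.4], 0.91), ([322.4, 194.0], 0.73), ([318.4, 213.9], 0.68), ([279.4, 267.9], 0.45)]
side keeper [([203.6, 269.7], 0.91)]
side keeper_lid_handle [([162.4, 192.5], 0.76), ([251.0, 237.9], 0.61)]
side mug [([118.5, 262.5], 0.72), ([161.5, 194.2], 0.34)]
side jam_jar [([214.6, 213.2], 0.94)]
side timer [([277.6, 267.6], 0.94)]
```

View pics/top.png

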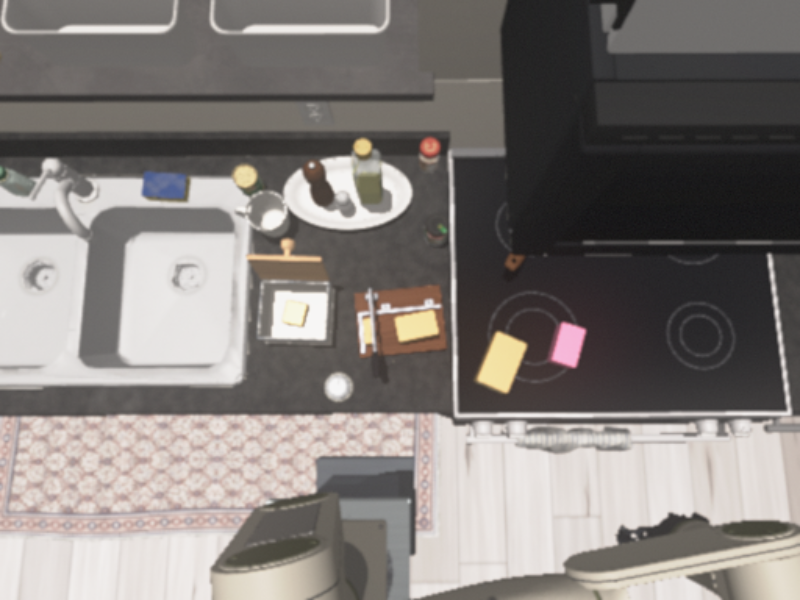

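View pics/side.png

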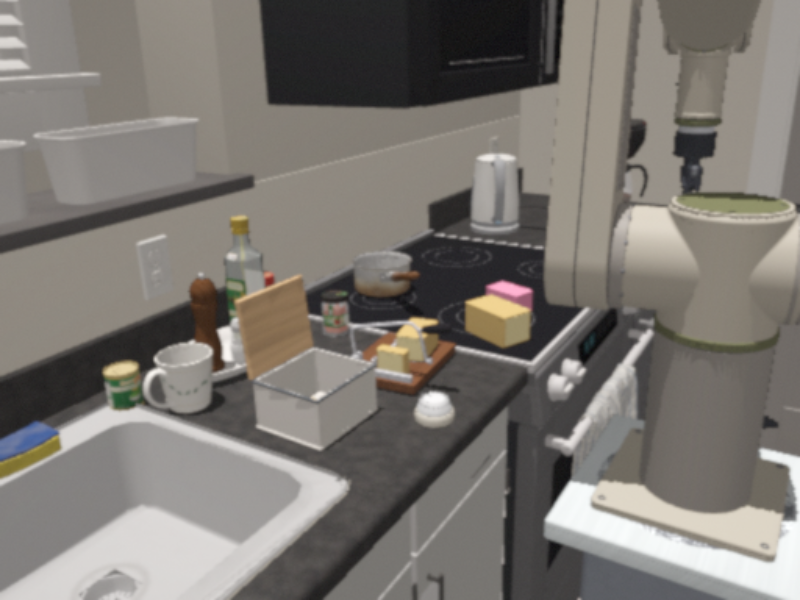

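Candidates for cheese_block in the top view (512-px): yellow on board (268,209), large yellow on stove (320,230), pink (356,223). The pink one is excluded. The smaller yellow is the one on the board, and that one also fits the description. I'll confirm it with the crop.

```bash
python3 - <<'E'
from h import *
np.set_printoptions(precision=4,suppress=True)
im=eyes.grab_frame('top')
save('crop.png',cv2.resize(im[165:265,150:285],(800,593),interpolation=cv2.INTER_CUBIC))
P={'cutter0':('top',(258.6,205.9),0),'slice':('top',(237,213.7),.022),'block':('top',(267.9,209),.022),'keeper':('top',(192.2,201.9),0),'mug':('top',(170.8,142.4),0),'jar':('top',(276.6,152),0),'timer':('top',(214.6,247),0),
'kS':('side',(203.6,269.7),0),'blockS':('side',(266.9,223.4),.022),'sliceS':('side',(251.5,235),.022),'pivS':('side',(227.3,227.5),.034),'timS':('side',(277.6,267.6),0)}
for k,v in P.items(): print(k,onz(*v))
print('grip',tri('top',(240.7,228.6),'side',(280.4,209.1)))
print('lidh',tri('top',(183.1,152.7),'side',(162.4,192.5)))
E
```

```text
cutter0 [ 0.545  -0.1479  0.    ]
slice [ 0.5141 -0.0708  0.022 ]
block [ 0.5304 -0.1814  0.022 ]
keeper [0.5611 0.0947 0.    ]
mug [0.7884 0.1822 0.    ]
jar [ 0.749  -0.2163  0.    ]
timer [0.3976 0.0099 0.    ]
kS [0.554 0.103 0.   ]
blockS [ 0.532  -0.1835  0.022 ]
sliceS [ 0.53  -0.092  0.022]
pivS [ 0.6043 -0.0796  0.034 ]
timS [0.3953 0.0011 0.    ]
grip (array([ 0.4462, -0.0931,  0.1182]), np.float64(0.015250274774121584))
lidh (array([0.6891, 0.0906, 0.1834]), np.float64(0.009300443944342667))
```

View pics/crop.png

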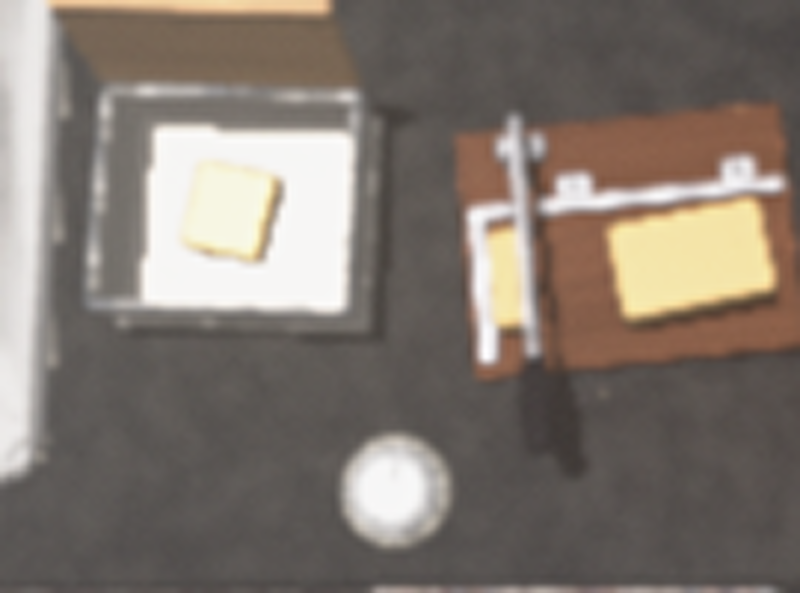

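The crop confirms it: the smaller yellow block sits askew on the cutter board at crop (690,260). The slice is at (508,275) beside the end stop, the handle at (550,410), and the keeper with its earlier portion at (232,210). Next I'll bring the wrist camera over.

Call:
send_rows([
  {"gripper": 85,"delta_pos": [0,0,-38],"twist": [0,0,0]},
  {"gripper": 85,"delta_pos": [0,0,-38],"twist": [0,0,0]},
  {"gripper": 85,"delta_pos": [26,-27,-4],"twist": [0,0,0]},
  {"gripper": 85,"delta_pos": [26,-27,-4],"twist": [0,0,0]},
  {"gripper": 85,"delta_pos": [26,-27,-4],"twist": [0,0,0]},
  {"gripper": 85,"delta_pos": [26,-27,-4],"twist": [0,0,0]},
  {"gripper": 85,"delta_pos": [26,-27,-4],"twist": [0,0,0]},
  {"gripper": 85,"delta_pos": [26,-27,-4],"twist": [0,0,0]},
  {"gripper": 85,"delta_pos": [26,-27,-4],"twist": [0,0,0]},
  {"gripper": 85,"delta_pos": [26,-27,-4],"twist": [0,0,0]},
  {"gripper": 85,"delta_pos": [26,-27,-4],"twist": [0,0,0]},
  {"gripper": 85,"delta_pos": [26,-27,-4],"twist": [0,0,0]},
  {"gripper": 85,"delta_pos": [26,-27,-4],"twist": [0,0,0]},
  {"gripper": 85,"delta_pos": [26,-27,-4],"twist": [0,0,0]},
  {"gripper": 85,"delta_pos": [26,-27,-4],"twist": [0,0,0]},
  {"gripper": 85,"delta_pos": [26,-27,-4],"twist": [0,0,0]},
  {"gripper": 85,"delta_pos": [26,-27,-4],"twist": [0,0,4]},
  {"gripper": 85,"delta_pos": [20,-27,-4],"twist": [0,0,4.5]},
  {"gripper": 85,"delta_pos": [0,0,0],"twist": [0,0,0]},
  {"gripper": 85,"delta_pos": [0,0,0],"twist": [0,0,0]},
])

```text
clock: 2.87
tcp_pos: [0.4408, -0.0656, 0.3496]
tool_rot: [0.999, 0.047, 0.0, 0.0]
wrist_force: [-0.9, -0.2, 0.1]
finger_gap: 0.0853
grasp_force: 0.0
```

```bash
python3 - <<'E'
from h import *
np.set_printoptions(precision=4,suppress=True)
o=get_obs(); print(o['clock'],o['tcp_pos'],R.from_quat(o['tool_rot']).as_matrix()[:,0])
im=eyes.grab_frame('wrist'); np.save('w1.npy',im); import pickle; pickle.dump(o,open('w1.pkl','wb'))
save('w1.png',cv2.resize(im,(800,600),interpolation=cv2.INTER_CUBIC))
Z={'cheese_cutter':0,'cutter_grip':.1,'cutter_pivot':.034,'cheese_slice':.022,'cheese_block':.022,'keeper':0,'keeper_lid_handle':.18,'timer':0}
for t,z in Z.items():
    print(t,[(np.round(d['xy'],1).tolist(),round(float(d['conf']),2),onz('wrist',d['xy'],z,o)) for d in finder.place_of('wrist',t)][:3])
E
```

```text
2.8667 [ 0.4408 -0.0656  0.3496] [0.9955 0.0945 0.0003]
cheese_cutter [([304.9, 85.0], 0.68, array([ 0.5472, -0.1341,  0.    ]))]
cutter_grip [([275.8, 155.3], 0.82, array([ 0.4375, -0.0893,  0.1   ]))]
cutter_pivot [([271.8, 49.9], 0.7, array([ 0.596 , -0.0708,  0.034 ]))]
cheese_slice [([262.0, 94.5], 0.92, array([ 0.5221, -0.0624,  0.022 ]))]
cheese_block [([473.0, 148.2], 0.9, array([ 0.4874, -0.4968,  0.022 ])), ([327.6, 96.4], 0.86, array([ 0.532 , -0.1709,  0.022 ])), ([415.4, 160.0], 0.75, array([ 0.4445, -0.3573,  0.022 ]))]
keeper [([173.9, 69.7], 0.61, array([0.5563, 0.0943, 0.    ]))]
keeper_lid_handle []
timer [([217.4, 165.9], 0.88, array([0.3903, 0.0044, 0.    ]))]
```

View pics/w1.png

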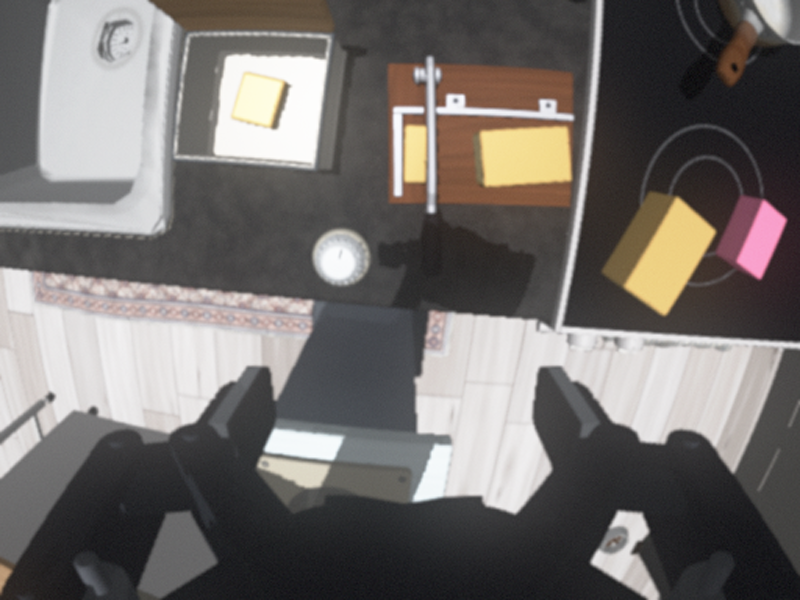

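The wrist view (800 px) shows the board corners at about (389,64), (572,72), (389,202) and (570,206). The handle is at about (431,240), the block at (523,155) and the slice at (415,153). Next I'll fit the poses.

```bash
cat >> h.py <<'E'
from scipy.optimize import least_squares
def fitpose(n,pts,uv,x0,obs=None):
    "planar pose fit: body pts Nx3, pixels Nx2"
    pts=np.array(pts,float);uv=np.array(uv,float)
    def W(p): c,s=np.cos(p[2]),np.sin(p[2]); return np.c_[p[0]+c*pts[:,0]-s*pts[:,1],p[1]+s*pts[:,0]+c*pts[:,1],pts[:,2]]
    f=lambda p:(np.array([proj(n,P,obs) for P in W(p)])-uv).ravel()
    r=least_squares(f,x0,loss='soft_l1'); return r.x,np.round(f(r.x),1)
def w2c(C,P):
    c,s=np.cos(C[2]),np.sin(C[2]); d=np.array(P)[:2]-C[:2]; return np.array([c*d[0]+s*d[1],-s*d[0]+c*d[1]])
def c2w(C,P):
    c,s=np.cos(C[2]),np.sin(C[2]); return np.array([C[0]+c*P[0]-s*P[1],C[1]+s*P[0]+c*P[1]])
E
python3 - <<'E'
from h import *
import pickle
np.set_printoptions(precision=4,suppress=True)
o=pickle.load(open('w1.pkl','rb'));k=800/512
bd=[(.075,.1,.022),(.075,-.1,.022),(-.075,.1,.022),(-.075,-.1,.022)]
C,r=fitpose('wrist',bd,np.array([(389,64),(572,72),(389,202),(570,206)])/k,[.545,-.145,.09],o); print('cutter W',C,r)
t=5.926
T,r=fitpose('top',bd,np.array([(456,133),(780,105),(478,380),(801,347)])/t+[150,165],[.545,-.145,.09]); print('cutter T',T,r)
kp=[(.065,.075,.085),(.065,-.075,.085),(-.065,.075,.085),(-.065,-.075,.085)]
K,r=fitpose('wrist',kp,np.array([(182,35),(332,36),(176,156),(318,167)])/k,[.556,.094,0],o); print('keeper W',K,r)
K2,r=fitpose('top',kp,np.array([(103,90),(358,95),(88,305),(375,330)])/t+[150,165],[.556,.094,0]); print('keeper T',K2,r)
# block top corners
for nm,q in (('block',[(482,131),(568,127),(572,182),(484,187)]),('slice',[(405,124),(427,124),(405,182),(427,184)])):
    P=np.array([onz('wrist',np.array(x)/k,.072,o) for x in q]); print(nm,P[:,:2], P.mean(0), [w2c(C,p) for p in P])
gh=o; 
for a in (0,.2,.4,.6):
    L=np.hypot(.175,.045);b=np.pi-np.arctan2(.045,.175)-a
    w=np.r_[c2w(C,(.06+L*np.cos(b),.06)),.034+L*np.sin(b)]
    print(a,w,proj('wrist',w,o)*k,proj('top',w),proj('side',w))
E
```

```text
cutter W [ 0.546  -0.1385  0.0982] [-0.7 -0.7  0.7 -0.1 -0.1  0.7  0.2  0.1]
cutter T [ 0.5434 -0.1393  0.0879] [-0.2  0.2  0.1 -0.1 -0.7 -0.2  0.9  0.1]
keeper W [ 0.5612  0.0949 -0.0049] [ 1.5 -0.6 -0.2 -2.9 -1.6  3.7  0.2  0.5]
keeper T [ 0.5571  0.0921 -0.0282] [ 0.3  0.   0.7  0.1  0.1  1.2 -4.1 -2. ]
block [[ 0.545  -0.1285]
 [ 0.5621 -0.2132]
 [ 0.5086 -0.2245]
 [ 0.4917 -0.1364]] [ 0.5269 -0.1756  0.072 ] [array([0.    , 0.0101]), array([ 0.0088, -0.0759]), array([-0.0456, -0.0819]), array([-0.0538,  0.0074])]
slice [[ 0.5434 -0.0557]
 [ 0.5454 -0.0761]
 [ 0.4883 -0.0609]
 [ 0.4885 -0.0818]] [ 0.5164 -0.0686  0.072 ] [array([0.0055, 0.0827]), array([0.0056, 0.0621]), array([-0.0497,  0.0829]), array([-0.0516,  0.0621])]
0 [ 0.4256 -0.0901  0.079 ] [429.1333 250.7281] [241.4018 237.6779] [283.7983 224.0831]
0.2 [ 0.438  -0.0889  0.1129] [431.2974 244.7982] [240.4851 233.3137] [279.4936 211.7103]
0.4 [ 0.4568 -0.087   0.1436] [433.7067 229.1637] [239.3925 226.7863] [272.9109 199.982 ]
0.6 [ 0.4813 -0.0846  0.17  ] [436.2216 202.1669] [238.1705 218.2964] [264.3621 189.4802]
```

Call:
send_rows([
  {"gripper": 85,"delta_pos": [0,12,35],"twist": [0,0,0]},
  {"gripper": 85,"delta_pos": [0,11,35],"twist": [0,0,0]},
  {"gripper": 85,"delta_pos": [0,0,35],"twist": [0,0,0]},
  {"gripper": 85,"delta_pos": [0,0,35],"twist": [0,0,0]},
  {"gripper": 60,"delta_pos": [0,0,20],"twist": [0,0,0]},
  {"gripper": 60,"delta_pos": [0,0,0],"twist": [0,0,0]},
  {"gripper": 60,"delta_pos": [0,0,0],"twist": [0,0,0]},
])

```text
clock: 3.9
tcp_pos: [0.4415, -0.0902, 0.1888]
tool_rot: [0.999, 0.045, -0.001, -0.0]
wrist_force: [0.6, -0.1, 2.0]
finger_gap: 0.06
grasp_force: 0.0
```

```bash
python3 - <<'E'
from h import *
np.set_printoptions(precision=4,suppress=True)
o=get_obs(); print(o['clock'],o['tcp_pos'])
iw=eyes.grab_frame('wrist'); ti=eyes.grab_frame('side')
for n,tt in(('wrist',('cutter_grip','cheese_slice','cutter_pivot')),('side',('cutter_grip',))):
  for t in tt:
    print(n,t,[(np.round(d['xy'],1).tolist(),round(float(d['conf']),2),onz(n,d['xy'],.12,o)) for d in finder.place_of(n,t)][:2])
save('w2.png',np.hstack([cv2.resize(iw,(480,360)),cv2.resize(ti[130:290,170:310],(315,360))]))
E
```

```text
3.9 [ 0.4415 -0.0902  0.1888]
wrist cutter_grip [([259.6, 190.6], 0.67, array([ 0.4407, -0.0898,  0.12  ])), ([303.5, 77.4], 0.5, array([ 0.5352, -0.1154,  0.12  ]))]
wrist cheese_slice [([242.8, 94.1], 0.65, array([ 0.5174, -0.0698,  0.12  ]))]
wrist cutter_pivot [([254.5, 22.8], 0.57, array([ 0.5751, -0.0737,  0.12  ]))]
side cutter_grip [([279.9, 210.2], 0.85, array([ 0.4338, -0.0834,  0.12  ]))]
```

View pics/w2.png

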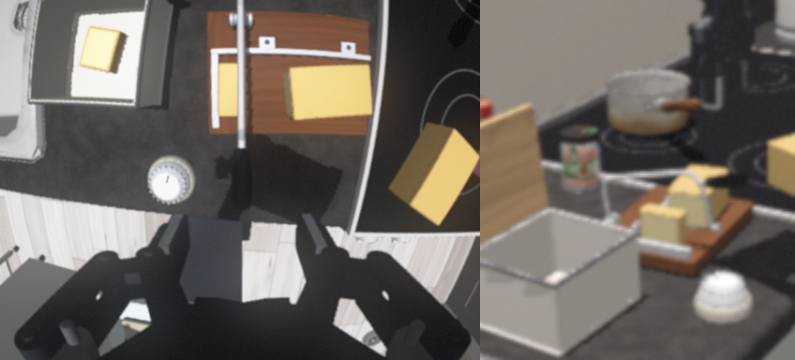

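The handle (side pixel ~(281,210)) lies between the open fingers, with the arm about 0.22 rad up. I'll descend and grip.

Call:
send_rows([
  {"gripper": 60,"delta_pos": [0,0,30],"twist": [0,0,0]},
  {"gripper": 60,"delta_pos": [0,0,30],"twist": [0,0,0]},
  {"gripper": 60,"delta_pos": [0,0,29],"twist": [0,0,0]},
  {"gripper": 60,"delta_pos": [0,0,0],"twist": [0,0,0]},
  {"gripper": 5,"delta_pos": [0,0,0],"twist": [0,0,0]},
  {"gripper": 5,"delta_pos": [0,0,0],"twist": [0,0,0]},
  {"gripper": 5,"delta_pos": [0,0,0],"twist": [0,0,0]},
  {"gripper": 5,"delta_pos": [0,0,0],"twist": [0,0,0]},
  {"gripper": 5,"delta_pos": [0,0,0],"twist": [0,0,0]},
])

```text
clock: 4.95
tcp_pos: [0.4435, -0.0904, 0.1022]
tool_rot: [0.999, 0.045, 0.001, 0.0]
wrist_force: [-0.1, 0.8, 1.1]
finger_gap: 0.005
grasp_force: 0.3
```

```bash
python3 - <<'E'
from h import *
np.set_printoptions(precision=1,suppress=True)
o=get_obs(); T=o['tcp_pos']; X=R.from_quat(o['tool_rot']).as_matrix()
g=T-X[:,2]*.019; C=[.545,-.139,.095]
pc=w2c(C,g); print(T*1000,X,'grasp in cutter',pc*1000,g[2]*1000)
r=np.array([pc[0]-.06,g[2]-.034]);L=np.hypot(*r);b=np.arctan2(r[1],r[0]);print(L,b,'a=',np.pi-np.arctan2(45,175)-b)
a0=np.pi-np.arctan2(45,175)-b
# rows: path in cutter x,z mm with tool pointing down
prev=r
for a in np.linspace(a0,1.8,17)[1:]:
    bb=np.pi-np.arctan2(45,175)-a; q=L*np.array([np.cos(bb),np.sin(bb)]); print(np.round(a,2),(q-prev)*1000*[1,-1]); prev=q
E
```

```text
[443.5 -90.4 102.2] [[ 1.   0.1  0. ]
 [ 0.1 -1.  -0. ]
 [ 0.   0.  -1. ]] grasp in cutter [-96.4  58. ] 121.15018997061493
0.17908549580140934 2.633353026298084 a= 0.25654965553352227
0.35 [  9.1 -14.7]
0.45 [ 10.5 -13.7]
0.55 [ 11.8 -12.6]
0.64 [ 12.9 -11.5]
0.74 [ 14.  -10.2]
0.84 [14.9 -8.8]
0.93 [15.7 -7.3]
1.03 [16.3 -5.7]
1.12 [16.8 -4.1]
1.22 [17.1 -2.5]
1.32 [17.2 -0.9]
1.41 [17.2  0.8]
1.51 [17.1  2.5]
1.61 [16.8  4.1]
1.7 [16.3  5.7]
1.8 [15.7  7.2]
```

The grip closed on nothing, so I'll look again.

```bash
python3 - <<'E'
from h import *
np.set_printoptions(precision=4,suppress=True)
o=get_obs()
iw=eyes.grab_frame('wrist'); ti=eyes.grab_frame('side')
for n in('wrist','side'):
    print(n,[(np.round(d['xy'],1).tolist(),round(float(d['conf']),2)) for d in finder.place_of(n,'cutter_grip')][:2], proj(n,o['tcp_pos'],o))
save('w3.png',np.hstack([cv2.resize(iw[60:300,130:390],(390,360)),cv2.resize(ti[160:260,200:314],(410,360))]))
E
```

```text
wrist [([254.0, 240.6], 0.84)] [260.5435 224.253 ]
side [([278.7, 209.9], 0.71)] [277.9583 214.8334]
```

View pics/w3.png

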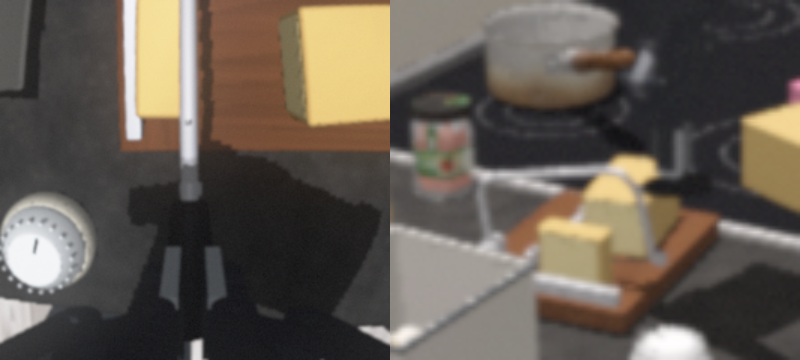

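```bash
python3 - <<'E'
from h import *
np.set_printoptions(precision=1,suppress=True)
o=get_obs(); C=[.545,-.139,.095]
def pt(x,z,a):
    c,s=np.cos(a),np.sin(a); # grows: front goes up => (-x) -> up
    X,Z=c*x+s*z,-s*x+c*z
    return np.r_[c2w(C,(.06+X,.06)),.034+Z]
for a in(0,.1,.2,.3,.4):
    print(a,[ (n,proj(n,pt(*q,a),o)) for q in((-.142,-.012),(-.147,.045),(-.175,.045),(-.203,.045)) for n in('side','wrist')], pt(-.175,.045,a)*1000)
im=eyes.grab_frame('side'); save('s4.png',cv2.resize(im[185:255,235:315],(800,600),interpolation=cv2.INTER_CUBIC))
for d in finder.trace('side','cutter_grip')[:2]:
    v,u=np.nonzero(d['mask']); print(d['conf'],d['xy'],u.min(),u.max(),v.min(),v.max())
E
```

```text
0 [('side', array([272.9, 241.2])), ('wrist', array([257.7, 169.2])), ('side', array([274.5, 222.5])), ('wrist', array([257.6, 196.6])), ('side', array([284.1, 224.1])), ('wrist', array([257.8, 234.7])), ('side', array([293.9, 225.8])), ('wrist', array([258. , 268.6]))] [424.8 -90.2  79. ]
0.1 [('side', array([273.1, 236.5])), ('wrist', array([257.7, 173.9])), ('side', array([272.7, 217.2])), ('wrist', array([257.5, 196.1])), ('side', array([282.2, 217.9])), ('wrist', array([257.7, 239. ])), ('side', array([292. , 218.6])), ('wrist', array([257.9, 277.6]))] [430.2 -89.7  96.2]
0.2 [('side', array([272.7, 231.7])), ('wrist', array([257.6, 177.5])), ('side', array([270.4, 212.1])), ('wrist', array([257.3, 192.8])), ('side', array([279.8, 211.7])), ('wrist', array([257.6, 241.2])), ('side', array([289.4, 211.4])), ('wrist', array([257.8, 285.5]))] [437.2 -89.  112.9]
0.3 [('side', array([271.9, 226.9])), ('wrist', array([257.6, 179.4])), ('side', array([267.6, 207.2])), ('wrist', array([257.2, 185.8])), ('side', array([276.8, 205.8])), ('wrist', array([257.4, 240.3])), ('side', array([286.1, 204.3])), ('wrist', array([257.7, 291.5]))] [445.8 -88.2 128.7]
0.4 [('side', array([270.6, 222. ])), ('wrist', array([257.5, 179.5])), ('side', array([264.5, 202.5])), ('wrist', array([257. , 174.2])), ('side', array([273.2, 200. ])), ('wrist', array([257.2, 235.3])), ('side', array([282.2, 197.5])), ('wrist', array([257.4, 295. ]))] [456.  -87.2 143.6]
0.77 [274.3, 212.2] 226 289 207 233
```

View pics/s4.png

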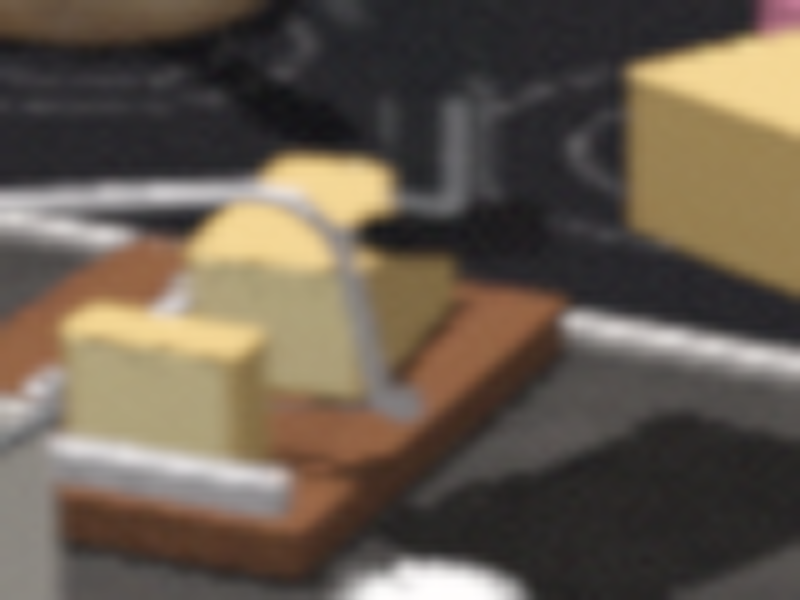

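Call:
send_rows([
  {"gripper": 60,"delta_pos": [0,0,0],"twist": [0,0,0]},
  {"gripper": 60,"delta_pos": [0,0,0],"twist": [0,0,0]},
  {"gripper": 60,"delta_pos": [0,0,0],"twist": [0,0,0]},
  {"gripper": 60,"delta_pos": [0,-3,10],"twist": [0,0,0]},
  {"gripper": 60,"delta_pos": [0,0,8],"twist": [0,0,0]},
  {"gripper": 60,"delta_pos": [0,0,0],"twist": [0,0,0]},
  {"gripper": 2,"delta_pos": [0,0,0],"twist": [0,0,0]},
  {"gripper": 2,"delta_pos": [0,0,0],"twist": [0,0,0]},
  {"gripper": 2,"delta_pos": [0,0,0],"twist": [0,0,0]},
  {"gripper": 2,"delta_pos": [0,0,0],"twist": [0,0,0]},
  {"gripper": 2,"delta_pos": [0,0,0],"twist": [0,0,0]},
])

```text
clock: 6.17
tcp_pos: [0.4425, -0.0893, 0.0831]
tool_rot: [0.999, 0.045, 0.0, 0.002]
wrist_force: [-1.1, -10.5, -0.1]
finger_gap: 0.0152
grasp_force: 58.5
```

Call:
send_rows([
  {"gripper": 60,"delta_pos": [0,0,0],"twist": [0,0,0]},
  {"gripper": 60,"delta_pos": [0,2,0],"twist": [0,0,0]},
  {"gripper": 60,"delta_pos": [-5,0,5],"twist": [0,0,0]},
  {"gripper": 60,"delta_pos": [-3,0,8],"twist": [0,0,0]},
  {"gripper": 60,"delta_pos": [0,0,0],"twist": [0,0,0]},
  {"gripper": 2,"delta_pos": [0,0,0],"twist": [0,0,0]},
  {"gripper": 2,"delta_pos": [0,0,0],"twist": [0,0,0]},
  {"gripper": 2,"delta_pos": [0,0,0],"twist": [0,0,0]},
  {"gripper": 2,"delta_pos": [0,0,0],"twist": [0,0,0]},
  {"gripper": 2,"delta_pos": [0,0,0],"twist": [0,0,0]},
])

```text
clock: 7.0
tcp_pos: [0.4345, -0.0902, 0.0697]
tool_rot: [0.999, 0.045, 0.0, 0.0]
wrist_force: [-0.3, -2.3, -0.1]
finger_gap: 0.0165
grasp_force: 58.4
```

```bash
python3 - <<'E'
from h import *
np.set_printoptions(precision=1,suppress=True)
o=get_obs()
iw=eyes.grab_frame('wrist'); ti=eyes.grab_frame('side')
print(proj('side',o['tcp_pos']),proj('wrist',o['tcp_pos'],o))
save('w5.png',np.hstack([cv2.resize(iw[100:280,190:320],(400,554),interpolation=2),cv2.resize(ti[185:255,235:286],(400,554),interpolation=2)]))
E
```

```text
[280.9 226.6] [260.5 224.3]
```

View pics/w5.png

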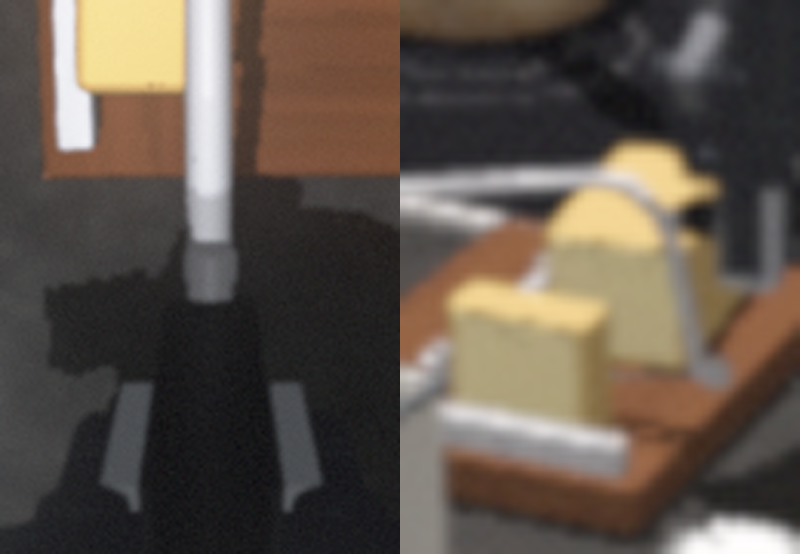

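The handle is now between the pads (left crop, (215,420)), gap 16.5. I'll swing it up in stages and watch the force.

Call:
send_rows([
  {"gripper": 2,"delta_pos": [3,0,-12],"twist": [0,0,0]},
  {"gripper": 2,"delta_pos": [4,0,-12],"twist": [0,0,0]},
  {"gripper": 2,"delta_pos": [5,0,-12],"twist": [0,0,0]},
  {"gripper": 2,"delta_pos": [6,0,-12],"twist": [0,0,0]},
  {"gripper": 2,"delta_pos": [0,0,0],"twist": [0,0,0]},
])

```text
clock: 7.52
tcp_pos: [0.458, -0.0879, 0.119]
tool_rot: [0.999, 0.045, 0.006, 0.0]
wrist_force: [27.9, -2.6, -25.3]
finger_gap: 0.0161
grasp_force: 60.1
```

```bash
cat > arm.py <<'E'
from h import *
np.set_printoptions(precision=3,suppress=True)
o=get_obs(); C=[.545,-.139,.095]
def pt(x,z,a):
    c,s=np.cos(a),np.sin(a); X,Z=c*x+s*z,-s*x+c*z
    return np.r_[c2w(C,(.06+X,.06)),.034+Z]
print(o['clock'],o['tcp_pos'],o['wrist_force'],o['ft_torque'],o['finger_gap'],o['grasp_force'])
eyes.grab_frame('side')
print([(d['conf'],d['xy']) for d in finder.place_of('side','cutter_grip')][:2])
for a in np.arange(.2,2,.2): print(round(a,1),proj('side',pt(-.142,-.012,a)),proj('side',pt(-.175,.045,a)),pt(-.175,.045,a)*1000)
E
python3 arm.py
```

```text
7.5167 [ 0.458 -0.088  0.119] [ 27.944  -2.639 -25.273] [-0.391 -3.814 -0.006] 0.016119171520296845 60.09571250528097
[(0.56, [214.1, 211.7]), (0.52, [271.0, 194.8])]
0.2 [272.713 231.719] [279.786 211.748] [437.2  -89.   112.87]
0.4 [270.592 222.034] [273.212 200.01 ] [456.024 -87.206 143.596]
0.6 [266.635 212.545] [264.673 189.497] [480.55  -84.869 169.953]
0.8 [261.01  203.701] [254.598 180.72 ] [509.8   -82.082 190.889]
1.0 [253.982 195.922] [243.496 174.085] [542.607 -78.956 205.571]
1.2 [245.887 189.567] [231.918 169.859] [577.664 -75.616 213.413]
1.4 [237.114 184.914] [220.415 168.169] [613.573 -72.194 214.102]
1.6 [228.077 182.141] [209.499 169.001] [648.903 -68.828 207.611]
1.8 [219.185 181.328] [199.62 172.22] [682.245 -65.651 194.199]
```

Call:
send_rows([
  {"gripper": 2,"delta_pos": [7,0,0],"twist": [0,0,0]},
  {"gripper": 2,"delta_pos": [12,0,-13],"twist": [0,0,0]},
  {"gripper": 2,"delta_pos": [13,0,-12],"twist": [0,0,0]},
  {"gripper": 2,"delta_pos": [14,0,-11],"twist": [0,0,0]},
  {"gripper": 2,"delta_pos": [15,0,-10],"twist": [0,0,0]},
  {"gripper": 2,"delta_pos": [0,0,0],"twist": [0,0,0]},
])

```text
clock: 8.12
tcp_pos: [0.5145, -0.0823, 0.1629]
tool_rot: [0.999, 0.045, 0.0, -0.0]
wrist_force: [2.4, -1.9, -4.5]
finger_gap: 0.0162
grasp_force: 63.8
```

```bash
python3 arm.py | head -2
```

```text
8.1167 [ 0.514 -0.082  0.163] [ 2.406 -1.924 -4.456] [-0.31   0.242  0.037] 0.016204388209965004 63.753625229001045
[(0.84, [250.3, 175.3]), (0.23, [116.8, 258.4])]
```

Call:
send_rows([
  {"gripper": 2,"delta_pos": [16,0,-8],"twist": [0,0,0]},
  {"gripper": 2,"delta_pos": [17,0,-6.5],"twist": [0,0,0]},
  {"gripper": 2,"delta_pos": [17.5,0,-5],"twist": [0,0,0]},
  {"gripper": 2,"delta_pos": [18,0,-3],"twist": [0,0,0]},
  {"gripper": 2,"delta_pos": [18,0,-1],"twist": [0,0,0]},
  {"gripper": 2,"delta_pos": [0,0,0],"twist": [0,0,0]},
])

```text
clock: 8.72
tcp_pos: [0.5989, -0.0741, 0.1847]
tool_rot: [0.999, 0.045, -0.002, -0.001]
wrist_force: [-1.7, 1.4, -6.6]
finger_gap: 0.0157
grasp_force: 60.8
```

```bash
python3 arm.py | head -2
```

```text
8.7167 [ 0.599 -0.074  0.185] [-1.707  1.354 -6.609] [ 0.147  0.67  -0.001] 0.015714168651135115 60.79159431159496
[(0.73, [116.6, 261.4]), (0.65, [226.4, 169.6])]
```

Call:
send_rows([
  {"gripper": 2,"delta_pos": [18,0,0],"twist": [0,0,0]},
  {"gripper": 2,"delta_pos": [17.5,0,2],"twist": [0,0,0]},
  {"gripper": 2,"delta_pos": [17.5,0,4],"twist": [0,0,0]},
  {"gripper": 2,"delta_pos": [17,0,5],"twist": [0,0,0]},
  {"gripper": 2,"delta_pos": [16,0,6],"twist": [0,0,0]},
  {"gripper": 2,"delta_pos": [0,0,0],"twist": [0,0,0]},
])

```text
clock: 9.32
tcp_pos: [0.684, -0.0658, 0.1677]
tool_rot: [0.999, 0.046, -0.002, -0.001]
wrist_force: [-3.6, 3.8, -6.3]
finger_gap: 0.0164
grasp_force: 60.0
```

```bash
python3 arm.py | head -2
```

```text
9.3167 [ 0.684 -0.066  0.168] [-3.62   3.764 -6.306] [ 0.677  1.055 -0.065] 0.01642315246361001 59.99491089954972
[(0.56, [202.2, 176.7]), (0.43, [204.7, 270.9])]
```

Call:
send_rows([
  {"gripper": 2,"delta_pos": [5,0,2],"twist": [0,0,0]},
  {"gripper": 2,"delta_pos": [4,0,2],"twist": [0,0,0]},
  {"gripper": 2,"delta_pos": [0,0,0],"twist": [0,0,0]},
])

```text
clock: 9.67
tcp_pos: [0.6899, -0.0652, 0.1648]
tool_rot: [0.999, 0.045, -0.004, -0.001]
wrist_force: [-11.6, 5.2, -4.8]
finger_gap: 0.0161
grasp_force: 61.0
```

Call:
send_rows([
  {"gripper": 50,"delta_pos": [0,0,0],"twist": [0,0,0]},
  {"gripper": 50,"delta_pos": [0,0,0],"twist": [0,0,0]},
  {"gripper": 50,"delta_pos": [0,0,0],"twist": [0,0,0]},
  {"gripper": 50,"delta_pos": [0,0,-35],"twist": [0,0,0]},
  {"gripper": 50,"delta_pos": [0,0,-40],"twist": [0,0,0]},
  {"gripper": 50,"delta_pos": [0,0,-40],"twist": [0,0,0]},
  {"gripper": 50,"delta_pos": [-40,0,-10],"twist": [0,0,0]},
  {"gripper": 50,"delta_pos": [-40,0,0],"twist": [0,0,0]},
  {"gripper": 50,"delta_pos": [-40,0,0],"twist": [0,0,0]},
  {"gripper": 50,"delta_pos": [-40,0,10],"twist": [0,0,0]},
  {"gripper": 50,"delta_pos": [-30,0,28],"twist": [0,0,0]},
  {"gripper": 50,"delta_pos": [-10,0,40],"twist": [0,0,0]},
  {"gripper": 50,"delta_pos": [0,0,0],"twist": [0,0,0]},
  {"gripper": 50,"delta_pos": [0,0,0],"twist": [0,0,0]},
])

```text
clock: 10.83
tcp_pos: [0.4926, -0.0842, 0.2116]
tool_rot: [0.999, 0.045, -0.002, -0.001]
wrist_force: [0.7, -0.5, 0.7]
finger_gap: 0.0501
grasp_force: 0.0
```

```bash
python3 arm.py | head -2; python3 - <<'E'
from h import *
import pickle
np.set_printoptions(precision=4,suppress=True)
o=get_obs(); im=eyes.grab_frame('wrist'); np.save('w6.npy',im); pickle.dump(o,open('w6.pkl','wb'))
print(o['tcp_pos'],o['tool_rot'])
save('w6.png',cv2.resize(im,(800,600),interpolation=2))
E
```

```text
10.8333 [ 0.493 -0.084  0.212] [ 0.685 -0.462  0.653] [ 0.082 -0.056 -0.032] 0.050128859341860246 0.0
[(0.62, [200.9, 170.7])]
[ 0.4972 -0.085   0.2168] [0.999  0.0452 0.0028 0.0008]
```

View pics/w6.png

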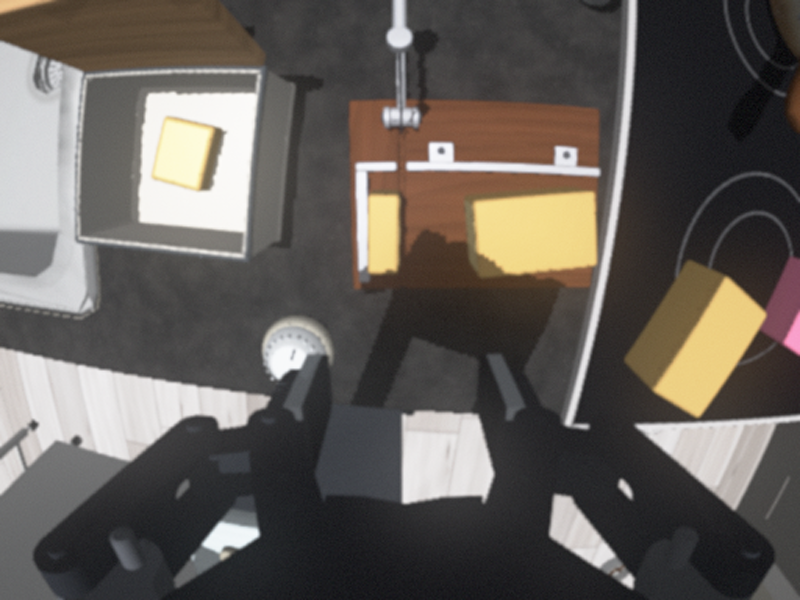

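The arm is up (hinge visible at (398,40), wire edge-on). Slice top at about (384,234), block top at about (537,232), and the portion in the keeper at (187,152).

```bash
python3 - <<'E'
from h import *
import pickle
np.set_printoptions(precision=4,suppress=True)
o=pickle.load(open('w6.pkl','rb'));k=800/512
bd=[(.075,.1,.022),(.075,-.1,.022),(-.075,.1,.022),(-.075,-.1,.022)]
C,r=fitpose('wrist',bd,np.array([(350,100),(600,108),(354,287),(597,287)])/k,[.545,-.145,.09],o); print('cutter',C,r)
kp=[(.065,.075,.085),(.065,-.075,.085),(-.065,.075,.085),(-.065,-.075,.085)]
K,r=fitpose('wrist',kp,np.array([(84,74),(265,68),(78,240),(246,256)])/k,[.556,.094,0],o); print('keeper',K,r)
for nm,x,y,q in (('block',.0275,.045,[(472,200),(597,191),(598,262),(482,273)]),('slice',.0275,.011,[(368,195),(400,195),(400,272),(369,274)])):
    B,r=fitpose('wrist',[(x,y,.072),(x,-y,.072),(-x,-y,.072),(-x,y,.072)],np.array(q)/k,[.52,-.15,.1],o); print(nm,B,r,'in cutter',w2c(C,B[:2]),B[2]-C[2])
P=np.array([onz('wrist',np.array(x)/k,.026,o) for x in [(167,117),(220,128),(205,190),(154,180)]]);print('portion',P[:,:2],[w2c(K,p) for p in P])
o2=get_obs();print(o2['tcp_pos'],o2['tool_rot'])
E
```

```text
cutter [ 0.5466 -0.1394  0.0992] [-0.1 -0.4  0.6 -0.1  0.4  0.9 -3.3 -0.3]
keeper [ 0.5618  0.0947 -0.0365] [-0.5 -1.2 -0.  -0.8 -1.3  0.5  1.1  2.8]
block [ 0.5292 -0.1756  0.2132] [ 0.5 -0.8 -0.2 -2.   0.9  0.9 -1.4  2.8] in cutter [-0.0209 -0.0343] 0.11392637434663047
slice [ 0.5165 -0.0689  0.0906] [-0.4 -0.4  0.3 -0.6  0.4  1.4 -0.2  0.1] in cutter [-0.023   0.0731] -0.008595116110266962
portion [[0.5952 0.1196]
 [0.5855 0.0699]
 [0.5351 0.0809]
 [0.5424 0.1301]] [array([0.0325, 0.0261]), array([ 0.0245, -0.0239]), array([-0.0263, -0.0149]), array([-0.0207,  0.0346])]
[ 0.4979 -0.0851  0.2174] [0.999  0.0453 0.0034 0.0011]
```

Call:
send_rows([
  {"gripper": 50,"delta_pos": [10,-7,30],"twist": [0,0,0]},
  {"gripper": 50,"delta_pos": [10,-7.5,30],"twist": [0,0,0]},
  {"gripper": 50,"delta_pos": [0,0,30],"twist": [0,0,0]},
  {"gripper": 50,"delta_pos": [0,0,25],"twist": [0,0,0]},
  {"gripper": 50,"delta_pos": [0,0,0],"twist": [0,0,0]},
  {"gripper": 50,"delta_pos": [0,0,0],"twist": [0,0,0]},
])

```text
clock: 11.48
tcp_pos: [0.5148, -0.0682, 0.0993]
tool_rot: [0.999, 0.045, 0.0, 0.0]
wrist_force: [0.5, -0.7, 0.8]
finger_gap: 0.0498
grasp_force: 0.0
```

```bash
python3 - <<'E'
from h import *
np.set_printoptions(precision=4,suppress=True)
o=get_obs();print(o['tcp_pos'],o['tool_rot'])
eyes.grab_frame('wrist')
for d in finder.trace('wrist','cheese_slice')[:2]:
    print(d['conf'],d['xy'],onz('wrist',d['xy'],.072,o),cv2.minAreaRect(np.argwhere(d['mask'])[:,::-1].astype(np.float32)))
for x in(.0275,-.0275):
  for y in(.011,-.011): print(proj('wrist',np.r_[c2w([.5165,-.0689,.095],(x,y)),.072],o))
E
```

```text
[ 0.5148 -0.0682  0.0993] [0.999  0.0454 0.0003 0.0001]
0.96 [257.4, 196.8] [ 0.5228 -0.0655  0.072 ] ((260.6349792480469, 196.01663208007812), (88.38749694824219, 32.84008026123047), 88.8982925415039)
[244.8149 166.9161]
[278.025  166.8053]
[246.2462 241.3918]
[276.6747 241.2518]
```

Call:
send_rows([
  {"gripper": 50,"delta_pos": [1,0,30],"twist": [0,0,0]},
  {"gripper": 50,"delta_pos": [0,0,29],"twist": [0,0,0]},
  {"gripper": 50,"delta_pos": [0,0,0],"twist": [0,0,0]},
  {"gripper": 10,"delta_pos": [0,0,0],"twist": [0,0,0]},
  {"gripper": 10,"delta_pos": [0,0,0],"twist": [0,0,0]},
  {"gripper": 10,"delta_pos": [0,0,0],"twist": [0,0,0]},
  {"gripper": 10,"delta_pos": [0,0,0],"twist": [0,0,0]},
  {"gripper": 10,"delta_pos": [0,0,0],"twist": [0,0,0]},
])

```text
clock: 12.25
tcp_pos: [0.5167, -0.0688, 0.0423]
tool_rot: [0.999, 0.045, 0.003, 0.001]
wrist_force: [-1.1, 0.1, 7.6]
finger_gap: 0.0199
grasp_force: 59.6
```

Slice held. Lifting it and carrying it to the keeper, to stand centred on the flat portion. Its top will be about 76 mm up, under the 85 mm rim.

Call:
send_rows([
  {"gripper": 10,"delta_pos": [0,0,-20],"twist": [0,0,0]},
  {"gripper": 10,"delta_pos": [0,0,-35],"twist": [0,0,0]},
  {"gripper": 10,"delta_pos": [0,0,-35],"twist": [0,0,0]},
  {"gripper": 10,"delta_pos": [0,0,-35],"twist": [0,0,0]},
  {"gripper": 10,"delta_pos": [8,-25,-20],"twist": [0,0,0]},
  {"gripper": 10,"delta_pos": [10,-28,0],"twist": [0,0,0]},
  {"gripper": 10,"delta_pos": [10,-28,0],"twist": [0,0,0]},
  {"gripper": 10,"delta_pos": [10,-28,0],"twist": [0,0,0]},
  {"gripper": 10,"delta_pos": [10,-28,0],"twist": [0,0,0]},
  {"gripper": 10,"delta_pos": [10,-26,0],"twist": [0,0,0]},
  {"gripper": 10,"delta_pos": [0,0,0],"twist": [0,0,0]},
  {"gripper": 10,"delta_pos": [0,0,20],"twist": [0,0,0]},
  {"gripper": 10,"delta_pos": [0,0,0],"twist": [0,0,0]},
])

```text
clock: 13.33
tcp_pos: [0.5561, 0.0998, 0.1622]
tool_rot: [0.999, 0.046, -0.001, 0.0]
wrist_force: [-0.9, -0.3, -2.2]
finger_gap: 0.02
grasp_force: 59.0
```

```bash
python3 - <<'E'
from h import *
np.set_printoptions(precision=4,suppress=True)
o=get_obs();print(o['tcp_pos'],o['tool_rot'],o['grasp_force'])
eyes.grab_frame('wrist');eyes.grab_frame('top')
for n in('wrist','top'):
  for t in('cheese_slice','keeper'):
    for d in finder.trace(n,t)[:3]: print(n,t,d['conf'],d['xy'],cv2.minAreaRect(np.argwhere(d['mask'])[:,::-1].astype(np.float32)))
kp=[(.065,.075,.085),(.065,-.075,.085),(-.065,.075,.085),(-.065,-.075,.085)]
for p in kp:
  q=np.r_[c2w([.5615,.0947,-.02],p),.085]; print(proj('wrist',q,o),proj('top',q))
E
```

```text
[0.5561 0.0998 0.1622] [ 0.9989  0.0458 -0.0012  0.0001] 58.978010416030884
wrist cheese_slice 0.8 [255.5, 228.0] ((259.0, 230.0), (116.0, 44.0), 90.0)
wrist cheese_slice 0.55 [477.3, 71.8] ((463.0, 112.0), (100.0, 96.0), 90.0)
wrist keeper 0.59 [285.8, 110.3] ((302.52294921875, 127.84752655029297), (261.5056457519531, 328.8432312011719), 76.75948333740234)
top cheese_slice 0.54 [180.3, 200.4] ((181.0, 201.0), (8.0, 8.0), 90.0)
top cheese_slice 0.53 [279.0, 147.2] ((279.0, 147.0), (20.0, 14.0), 90.0)
top keeper 0.69 [196.6, 188.6] ((194.70440673828125, 187.01622009277344), (68.5367431640625, 36.665836334228516), 88.83085632324219)
[184.4237  95.4874] [166.8226 179.1093]
[363.9135 117.2106] [210.221  179.7415]
[178.103  239.3555] [164.3991 216.5587]
[336.0745 254.8945] [208.6489 217.188 ]
```

Call:
send_rows([
  {"gripper": 10,"delta_pos": [3,0,30],"twist": [0,0,0]},
  {"gripper": 10,"delta_pos": [0,0,30],"twist": [0,0,0]},
  {"gripper": 10,"delta_pos": [0,0,25],"twist": [0,0,0]},
  {"gripper": 10,"delta_pos": [0,0,18],"twist": [0,0,0]},
  {"gripper": 10,"delta_pos": [0,0,6],"twist": [0,0,0]},
  {"gripper": 10,"delta_pos": [0,0,0],"twist": [0,0,0]},
])

```text
clock: 14.13
tcp_pos: [0.5589, 0.0994, 0.0535]
tool_rot: [0.999, 0.045, -0.002, 0.0]
wrist_force: [-0.4, 0.3, 0.6]
finger_gap: 0.02
grasp_force: 59.0
```

Call:
send_rows([
  {"gripper": 10,"delta_pos": [0,0,2],"twist": [0,0,0]},
  {"gripper": 10,"delta_pos": [0,0,2],"twist": [0,0,0]},
  {"gripper": 10,"delta_pos": [0,0,0],"twist": [0,0,0]},
])

```text
clock: 14.38
tcp_pos: [0.5614, 0.0998, 0.0524]
tool_rot: [0.999, 0.045, 0.001, -0.0]
wrist_force: [0.2, -0.5, -0.1]
finger_gap: 0.0199
grasp_force: 59.0
```

Call:
send_rows([
  {"gripper": 10,"delta_pos": [0,0,2],"twist": [0,0,0]},
  {"gripper": 10,"delta_pos": [0,0,0],"twist": [0,0,0]},
  {"gripper": 10,"delta_pos": [0,0,0],"twist": [0,0,0]},
])

```text
clock: 14.63
tcp_pos: [0.5604, 0.0998, 0.0493]
tool_rot: [0.999, 0.045, 0.0, -0.0]
wrist_force: [-0.2, -0.7, -0.4]
finger_gap: 0.02
grasp_force: 59.0
```

Call:
send_rows([
  {"gripper": 10,"delta_pos": [0,0,2],"twist": [0,0,0]},
  {"gripper": 10,"delta_pos": [0,0,0],"twist": [0,0,0]},
  {"gripper": 10,"delta_pos": [0,0,2],"twist": [0,0,0]},
  {"gripper": 10,"delta_pos": [0,0,0],"twist": [0,0,0]},
])

```text
clock: 14.97
tcp_pos: [0.5605, 0.0997, 0.0464]
tool_rot: [0.999, 0.045, 0.0, 0.0]
wrist_force: [-5.6, -2.0, 12.7]
finger_gap: 0.0199
grasp_force: 60.4
```

Call:
send_rows([
  {"gripper": 10,"delta_pos": [0,0,-1.5],"twist": [0,0,0]},
  {"gripper": 44,"delta_pos": [0,0,0],"twist": [0,0,0]},
  {"gripper": 44,"delta_pos": [0,0,0],"twist": [0,0,0]},
  {"gripper": 44,"delta_pos": [0,0,0],"twist": [0,0,0]},
  {"gripper": 44,"delta_pos": [0,0,-20],"twist": [0,0,0]},
  {"gripper": 44,"delta_pos": [0,0,-30],"twist": [0,0,0]},
  {"gripper": 44,"delta_pos": [0,0,-38],"twist": [0,0,0]},
  {"gripper": 44,"delta_pos": [0,0,-38],"twist": [0,0,0]},
  {"gripper": 44,"delta_pos": [0,0,-38],"twist": [0,0,0]},
  {"gripper": 44,"delta_pos": [0,0,0],"twist": [0,0,0]},
])

```text
clock: 15.8
tcp_pos: [0.5645, 0.1002, 0.2202]
tool_rot: [0.999, 0.045, 0.007, -0.0]
wrist_force: [0.8, 0.2, 1.9]
finger_gap: 0.044
grasp_force: 0.0
```

```bash
python3 - <<'E'
from h import *
np.set_printoptions(precision=4,suppress=True)
o=get_obs();print(o['clock'],o['qpos'],o['tcp_pos'],o['tool_rot'],o['grasp_force'])
im=eyes.grab_frame('wrist');np.save('w7.npy',im)
for d in finder.trace('wrist','cheese_slice')[:3]: print(d['conf'],d['xy'],cv2.minAreaRect(np.argwhere(d['mask'])[:,::-1].astype(np.float32)))
for x,y in((.0275,.011),(.0275,-.011),(-.0275,.011),(-.0275,-.011)):print('exp upright',proj('wrist',np.r_[c2w([.5605,.0997,.09],(x,y)),.076],o))
E
```

```text
15.8 [0.0863 0.0399 1.5643 0.     1.5238 1.5665] [0.5645 0.1002 0.2202] [ 0.999   0.0453  0.0068 -0.0003] 0.0
0.59 [258.5, 169.1] ((258.9717102050781, 170.15093994140625), (20.80643081665039, 54.3399658203125), 2.4895529747009277)
exp upright [249.38   148.7636]
exp upright [270.3016 148.7884]
exp upright [249.7198 198.5071]
exp upright [269.7646 198.5215]
```

Slice stands upright in the keeper. Now the block: I'll move over it and turn the gripper.

Call:
send_rows([
  {"gripper": 80,"delta_pos": [-7.5,34,0],"twist": [0,0,0]},
  {"gripper": 80,"delta_pos": [-7.5,34,0],"twist": [0,0,0]},
  {"gripper": 80,"delta_pos": [-7.5,34,0],"twist": [0,0,0]},
  {"gripper": 80,"delta_pos": [-7.5,34,0],"twist": [0,0,0]},
  {"gripper": 80,"delta_pos": [-7.5,34,0],"twist": [0,0,0]},
  {"gripper": 80,"delta_pos": [-7.5,34,0],"twist": [0,0,0]},
  {"gripper": 80,"delta_pos": [-7.5,34,0],"twist": [0,0,0]},
  {"gripper": 80,"delta_pos": [-7.5,33.5,0],"twist": [0,0,0]},
  {"gripper": 80,"delta_pos": [0,0,0],"twist": [0,0,-7]},
  {"gripper": 80,"delta_pos": [0,0,0],"twist": [0,0,-7]},
  {"gripper": 80,"delta_pos": [0,0,0],"twist": [0,0,-7]},
  {"gripper": 80,"delta_pos": [0,0,0],"twist": [0,0,-7]},
  {"gripper": 80,"delta_pos": [0,0,0],"twist": [0,0,-7]},
  {"gripper": 80,"delta_pos": [0,0,0],"twist": [0,0,-7]},
  {"gripper": 80,"delta_pos": [0,0,0],"twist": [0,0,-7]},
  {"gripper": 80,"delta_pos": [0,0,0],"twist": [0,0,-7]},
  {"gripper": 80,"delta_pos": [0,0,0],"twist": [0,0,-7]},
  {"gripper": 80,"delta_pos": [0,0,0],"twist": [0,0,-7]},
  {"gripper": 80,"delta_pos": [0,0,0],"twist": [0,0,-7]},
  {"gripper": 80,"delta_pos": [0,0,0],"twist": [0,0,-7]},
])

```text
clock: 17.57
tcp_pos: [0.5239, -0.1756, 0.208]
tool_rot: [0.71, 0.704, -0.001, -0.002]
wrist_force: [-0.9, 0.6, 0.1]
finger_gap: 0.0802
grasp_force: 0.0
```

Call:
send_rows([
  {"gripper": 80,"delta_pos": [0,0,0],"twist": [0,0,-7]},
  {"gripper": 80,"delta_pos": [0,0,0],"twist": [0,0,-6]},
  {"gripper": 80,"delta_pos": [0,0,0],"twist": [0,0,0]},
  {"gripper": 80,"delta_pos": [0,0,0],"twist": [0,0,0]},
  {"gripper": 80,"delta_pos": [0,0,0],"twist": [0,0,0]},
])

```text
clock: 17.98
tcp_pos: [0.5244, -0.1758, 0.2092]
tool_rot: [0.63, 0.777, -0.0, -0.001]
wrist_force: [0.6, 0.1, -0.1]
finger_gap: 0.08
grasp_force: 0.0
```

```bash
python3 - <<'E'
from h import *
np.set_printoptions(precision=4,suppress=True)
o=get_obs();X=R.from_quat(o['tool_rot']).as_matrix();print(o['clock'],o['tcp_pos'],X,o['wrist_force'])
im=eyes.grab_frame('wrist');np.save('w8.npy',im)
for d in finder.trace('wrist','cheese_block')[:3]:
    m=d['mask'].astype(np.uint8); c=max(cv2.findContours(m,0,2)[0],key=cv2.contourArea)
    q=cv2.approxPolyDP(c,6,True)[:,0]; print(d['conf'],d['xy'],q.tolist(),cv2.minAreaRect(c))
    for p in q: 
        P=onz('wrist',p,.072,o); print(P[:2],w2c([.5462,-.139,.095],P))
for x,y in((.0275,.045),(.0275,-.045),(-.0275,-.045),(-.0275,.045)):print('exp',proj('wrist',np.r_[c2w([.5292,-.1756,.213],(x,y)),.072],o))
E
```

```text
17.9833 [ 0.5244 -0.1758  0.2092] [[-0.2074  0.9782 -0.0017]
 [ 0.9782  0.2074  0.0007]
 [ 0.0011 -0.0015 -1.    ]] [ 0.562   0.1215 -0.1166]
0.65 [196.9, 289.2] [[181, 246], [182, 272], [169, 300], [191, 327], [222, 299], [226, 274]] ((197.56558227539062, 289.2213134765625), (52.04918670654297, 77.01447296142578), 13.240518569946289)
[ 0.4548 -0.2819] [-0.1046 -0.1336]
[ 0.4595 -0.3185] [-0.1033 -0.1704]
[ 0.4458 -0.3688] [-0.1217 -0.2193]
[ 0.4794 -0.41  ] [-0.0922 -0.2635]
[ 0.5142 -0.3475] [-0.0516 -0.2046]
[ 0.5131 -0.3077] [-0.0489 -0.1648]
0.61 [259.8, 165.3] [[239, 125], [236, 207], [284, 210], [287, 129]] ((261.5, 168.0), (86.0, 53.0), 90.0)
[ 0.4957 -0.1323] [-0.0496  0.0115]
[ 0.5095 -0.2196] [-0.0442 -0.0767]
[ 0.5613 -0.2121] [ 0.0081 -0.0742]
[ 0.5442 -0.1261] [-0.0008  0.0131]
exp [289.3057 129.2699]
exp [287.4562 212.1059]
exp [237.1485 212.2972]
exp [235.2044 129.3808]
```

Call:
send_rows([
  {"gripper": 80,"delta_pos": [0,4,35],"twist": [0,0,0]},
  {"gripper": 80,"delta_pos": [0,0,35],"twist": [0,0,0]},
  {"gripper": 80,"delta_pos": [0,0,35],"twist": [0,0,0]},
  {"gripper": 80,"delta_pos": [0,0,35],"twist": [0,0,0]},
  {"gripper": 80,"delta_pos": [0,0,22],"twist": [0,0,0]},
  {"gripper": 80,"delta_pos": [0,0,0],"twist": [0,0,0]},
  {"gripper": 80,"delta_pos": [0,0,0],"twist": [0,0,0]},
])

```text
clock: 18.67
tcp_pos: [0.5276, -0.1747, 0.0473]
tool_rot: [0.628, 0.778, -0.0, -0.002]
wrist_force: [-0.2, 0.6, 0.6]
finger_gap: 0.0805
grasp_force: 0.0
```

Call:
send_rows([
  {"gripper": 40,"delta_pos": [0,0,0],"twist": [0,0,0]},
  {"gripper": 40,"delta_pos": [0,0,0],"twist": [0,0,0]},
  {"gripper": 40,"delta_pos": [0,0,0],"twist": [0,0,0]},
  {"gripper": 40,"delta_pos": [0,0,0],"twist": [0,0,0]},
])

```text
clock: 19.0
tcp_pos: [0.5301, -0.1758, 0.0503]
tool_rot: [0.628, 0.778, 0.0, 0.002]
wrist_force: [0.2, 0.8, 0.1]
finger_gap: 0.04
grasp_force: 0.0
```

```bash
python3 - <<'E'
from h import *
np.set_printoptions(precision=4,suppress=True)
o=get_obs();X=R.from_quat(o['tool_rot']).as_matrix();print(o['clock'],o['tcp_pos'],np.arctan2(X[1,0],X[0,0])-np.pi/2,o['wrist_force'])
C=[.5462,-.139,.096];print(w2c(C,o['tcp_pos']),c2w(C,(-.0075,.041)))
E
```

```text
19.0 [ 0.5301 -0.1758  0.0503] 0.21241371222854677 [0.2014 0.7563 0.0799]
[-0.0195 -0.0351] [ 0.5348 -0.0989]
```

The pads closed above the block, so the real fingertips sit higher than the reported TCP, as with the handle. I'll open and go lower, watching the force over the fence.

Call:
send_rows([
  {"gripper": 82,"delta_pos": [0,0,0],"twist": [0,0,0]},
  {"gripper": 82,"delta_pos": [0,0,0],"twist": [0,0,0]},
  {"gripper": 82,"delta_pos": [0,0,0],"twist": [0,0,0]},
  {"gripper": 82,"delta_pos": [0,0,7],"twist": [0,0,0]},
  {"gripper": 82,"delta_pos": [0,0,7],"twist": [0,0,0]},
  {"gripper": 82,"delta_pos": [0,0,4],"twist": [0,0,0]},
  {"gripper": 82,"delta_pos": [0,0,0],"twist": [0,0,0]},
  {"gripper": 82,"delta_pos": [0,0,0],"twist": [0,0,0]},
])

```text
clock: 19.67
tcp_pos: [0.5282, -0.1749, 0.0295]
tool_rot: [0.628, 0.778, -0.0, -0.001]
wrist_force: [0.5, 0.4, 0.6]
finger_gap: 0.0822
grasp_force: 0.0
```

Call:
send_rows([
  {"gripper": 40,"delta_pos": [0,0,0],"twist": [0,0,0]},
  {"gripper": 40,"delta_pos": [0,0,0],"twist": [0,0,0]},
  {"gripper": 40,"delta_pos": [0,0,0],"twist": [0,0,0]},
  {"gripper": 40,"delta_pos": [0,0,0],"twist": [0,0,0]},
])

```text
clock: 20.0
tcp_pos: [0.5294, -0.1754, 0.0311]
tool_rot: [0.628, 0.778, 0.0, 0.001]
wrist_force: [-0.2, 0.5, 3.3]
finger_gap: 0.0536
grasp_force: 65.3
```

Call:
send_rows([
  {"gripper": 40,"delta_pos": [0,0,-1],"twist": [0,0,3.3]},
  {"gripper": 40,"delta_pos": [0,0,0],"twist": [0,0,3.4]},
  {"gripper": 40,"delta_pos": [10,1,0],"twist": [0,0,0]},
  {"gripper": 40,"delta_pos": [14,2,0],"twist": [0,0,0]},
  {"gripper": 40,"delta_pos": [14,2,0],"twist": [0,0,0]},
  {"gripper": 40,"delta_pos": [14,2,0],"twist": [0,0,0]},
  {"gripper": 40,"delta_pos": [10,1,0],"twist": [0,0,0]},
  {"gripper": 40,"delta_pos": [5,0,0],"twist": [0,0,0]},
  {"gripper": 40,"delta_pos": [0,0,0],"twist": [0,0,0]},
  {"gripper": 40,"delta_pos": [0,0,0],"twist": [0,0,0]},
])

```text
clock: 20.83
tcp_pos: [0.5304, -0.1073, 0.0314]
tool_rot: [0.672, 0.741, -0.0, 0.0]
wrist_force: [0.3, 0.6, -1.9]
finger_gap: 0.0534
grasp_force: 64.7
```

```bash
cat > st.py <<'E'
from h import *
np.set_printoptions(precision=4,suppress=True)
o=get_obs();X=R.from_quat(o['tool_rot']).as_matrix();C=[.5462,-.139,.096]
print(o['clock'],o['tcp_pos'],'yaw',np.arctan2(X[1,0],X[0,0])-np.pi/2,'cut',w2c(C,o['tcp_pos']),'F tool',X.T@o['wrist_force'],'M',X.T@o['ft_torque'],o['finger_gap'],o['grasp_force'])
E
python3 st.py; python3 - <<'E'
from h import *
o=get_obs(); eyes.grab_frame('wrist')
C=[.5462,-.139,.096]
for t in('cheese_block',):
  for d in finder.trace('wrist',t)[:3]:
    c=max(cv2.findContours(d['mask'].astype(np.uint8),0,2)[0],key=cv2.contourArea); q=cv2.approxPolyDP(c,5,True)[:,0]
    print(round(d['conf'],2),[(p.tolist(),np.round(w2c(C,onz('wrist',p,.072,o)),3).tolist()) for p in q])
E
```

```text
20.8333 [ 0.5304 -0.1073  0.0314] yaw 0.09713323740287882 cut [-0.0127  0.033 ] F tool [0.5348 0.3476 1.9497] M [ 0.0526 -0.0492  0.023 ] 0.053434544045642504 64.71435785293579
0.64 [([212, 151], [-0.032, 0.086]), ([197, 170], [-0.039, 0.078]), ([209, 315], [-0.039, -0.003]), ([258, 322], [-0.012, -0.008]), ([306, 316], [0.014, -0.004]), ([319, 169], [0.014, 0.078]), ([295, 149], [0.003, 0.087])]
```

Call:
send_rows([
  {"gripper": 40,"delta_pos": [4,0,0],"twist": [0,0,0]},
  {"gripper": 40,"delta_pos": [2,0,0],"twist": [0,0,0]},
  {"gripper": 40,"delta_pos": [2,0,0],"twist": [0,0,0]},
  {"gripper": 40,"delta_pos": [0,0,0],"twist": [0,0,0]},
  {"gripper": 40,"delta_pos": [0,0,0],"twist": [0,0,0]},
])

```text
clock: 21.35
tcp_pos: [0.5296, -0.0998, 0.0314]
tool_rot: [0.672, 0.74, -0.0, 0.0]
wrist_force: [0.3, 0.2, -2.6]
finger_gap: 0.0536
grasp_force: 64.7
```

```bash
python3 st.py
```

```text
21.35 [ 0.5296 -0.0998  0.0314] yaw 0.0957351407582927 cut [-0.0128  0.0406] F tool [0.183  0.3444 2.6012] M [ 0.0258  0.0342 -0.0262] 0.053645315204847305 64.71358895301819
```

Call:
send_rows([
  {"gripper": 40,"delta_pos": [2,0,0],"twist": [0,0,0]},
  {"gripper": 40,"delta_pos": [2,0,0],"twist": [0,0,0]},
  {"gripper": 40,"delta_pos": [0,0,0],"twist": [0,0,0]},
  {"gripper": 40,"delta_pos": [0,0,0],"twist": [0,0,0]},
])

```text
clock: 21.68
tcp_pos: [0.5296, -0.0987, 0.0321]
tool_rot: [0.672, 0.74, -0.001, 0.002]
wrist_force: [-1.4, -12.6, -0.8]
finger_gap: 0.0537
grasp_force: 64.6
```

```bash
python3 st.py
```

```text
21.6833 [ 0.5296 -0.0987  0.0321] yaw 0.09587147185937983 cut [-0.0126  0.0417] F tool [-12.3751  -2.5964   0.8491] M [ 0.5389 -2.3859 -0.2568] 0.053699725523722715 64.61102485656738
```

Call:
send_rows([
  {"gripper": 40,"delta_pos": [-2,0,0],"twist": [0,0,0]},
  {"gripper": 40,"delta_pos": [0,3,0],"twist": [0,0,0]},
  {"gripper": 40,"delta_pos": [0,3,0],"twist": [0,0,0]},
  {"gripper": 40,"delta_pos": [0,2,0],"twist": [0,0,0]},
  {"gripper": 40,"delta_pos": [0,0,0],"twist": [0,0,0]},
  {"gripper": 40,"delta_pos": [0,0,0],"twist": [0,0,0]},
])

```text
clock: 22.18
tcp_pos: [0.5345, -0.0987, 0.0313]
tool_rot: [0.672, 0.74, -0.003, -0.002]
wrist_force: [-16.2, -9.0, 9.5]
finger_gap: 0.0537
grasp_force: 66.1
```

```bash
python3 st.py
```

```text
22.1833 [ 0.5345 -0.0987  0.0313] yaw 0.09604745244226609 cut [-0.0077  0.0412] F tool [ -7.4676 -17.0303  -9.3686] M [ 2.9918 -1.2173 -0.5133] 0.05367835429700093 66.12333655357361
```

Call:
send_rows([
  {"gripper": 40,"delta_pos": [0,-1,1.5],"twist": [0,0,0]},
  {"gripper": 40,"delta_pos": [0,0,0],"twist": [0,0,0]},
  {"gripper": 64,"delta_pos": [0,0,0],"twist": [0,0,0]},
  {"gripper": 70,"delta_pos": [0,0,0],"twist": [0,0,0]},
  {"gripper": 70,"delta_pos": [0,-2,0],"twist": [0,0,0]},
  {"gripper": 70,"delta_pos": [0,0,0],"twist": [0,0,0]},
  {"gripper": 70,"delta_pos": [0,0,-20],"twist": [0,0,0]},
  {"gripper": 70,"delta_pos": [0,0,-35],"twist": [0,0,0]},
  {"gripper": 70,"delta_pos": [-30,-20,-35],"twist": [0,0,0]},
  {"gripper": 70,"delta_pos": [-35,0,-20],"twist": [0,0,0]},
  {"gripper": 70,"delta_pos": [0,0,0],"twist": [0,0,0]},
  {"gripper": 70,"delta_pos": [0,0,0],"twist": [0,0,0]},
  {"gripper": 70,"delta_pos": [0,0,0],"twist": [0,0,0]},
])

```text
clock: 23.27
tcp_pos: [0.5235, -0.1582, 0.1334]
tool_rot: [0.673, 0.74, 0.0, -0.0]
wrist_force: [0.1, 0.5, -1.0]
finger_gap: 0.0701
grasp_force: 0.0
```

```bash
python3 st.py; python3 - <<'E'
from h import *
import pickle
o=get_obs(); im=eyes.grab_frame('wrist'); np.save('w9.npy',im); pickle.dump(o,open('w9.pkl','wb'))
C=[.5462,-.139,.096]
for d in finder.trace('wrist','cheese_block')[:3]:
    c=max(cv2.findContours(d['mask'].astype(np.uint8),0,2)[0],key=cv2.contourArea); q=cv2.approxPolyDP(c,4,True)[:,0]
    print(round(d['conf'],2),[(p.tolist(),np.round(w2c(C,onz('wrist',p,.072,o)),4).tolist()) for p in q])
B=[(-.035,.086),(.02,.086),(.02,-.004),(-.035,-.004)]
print('exp',[proj('wrist',np.r_[c2w(C,b),.072],o).round(1).tolist() for b in B])
E
```

```text
23.2667 [ 0.5235 -0.1582  0.1334] yaw 0.09487392294876518 cut [-0.0245 -0.017 ] F tool [0.4542 0.1312 0.9631] M [0.0021 0.0408 0.0144] 0.07007012749271636 0.0
0.6 [([247, 62], [-0.0322, 0.0861]), ([246, 175], [-0.0336, -0.0012]), ([311, 174], [0.0178, -0.0004]), ([315, 66], [0.0189, 0.084])]
0.56 [([132, 322], [-0.1613, -0.1644]), ([124, 346], [-0.1833, -0.2081]), ([144, 357], [-0.1607, -0.2235]), ([151, 346], [-0.1465, -0.2006]), ([142, 322], [-0.1487, -0.1624])]
exp [[243.3, 62.2], [316.5, 63.5], [313.4, 178.4], [244.2, 178.4]]
```

Call:
send_rows([
  {"gripper": 0,"delta_pos": [-18,17,0],"twist": [0,0,0]},
  {"gripper": 0,"delta_pos": [0,0,20],"twist": [0,0,0]},
  {"gripper": 0,"delta_pos": [0,0,30],"twist": [0,0,0]},
  {"gripper": 0,"delta_pos": [0,0,30],"twist": [0,0,0]},
  {"gripper": 0,"delta_pos": [0,0,20],"twist": [0,0,0]},
  {"gripper": 0,"delta_pos": [0,0,5],"twist": [0,0,0]},
  {"gripper": 0,"delta_pos": [0,0,0],"twist": [0,0,0]},
  {"gripper": 0,"delta_pos": [0,0,0],"twist": [0,0,0]},
  {"gripper": 0,"delta_pos": [0,0,0],"twist": [0,0,0]},
])

```text
clock: 24.12
tcp_pos: [0.5436, -0.175, 0.0307]
tool_rot: [0.672, 0.74, 0.0, 0.001]
wrist_force: [0.1, -0.2, 0.5]
finger_gap: -0.0003
grasp_force: 0.0
```

```bash
python3 st.py
```

```text
24.1167 [ 0.5436 -0.175   0.0307] yaw 0.0961985114078836 cut [-0.006  -0.0355] F tool [-0.2352  0.0564 -0.5022] M [-0.0187 -0.0085  0.0457] -0.0002749554437603845 0.0
```

Call:
send_rows([
  {"gripper": 0,"delta_pos": [6,0,2],"twist": [0,0,0]},
  {"gripper": 0,"delta_pos": [6,0,2],"twist": [0,0,0]},
  {"gripper": 0,"delta_pos": [4,0,0],"twist": [0,0,0]},
  {"gripper": 0,"delta_pos": [2,0,0],"twist": [0,0,0]},
  {"gripper": 0,"delta_pos": [1,0,0],"twist": [0,0,0]},
  {"gripper": 0,"delta_pos": [0,0,0],"twist": [0,0,0]},
  {"gripper": 0,"delta_pos": [0,0,0],"twist": [0,0,0]},
])

```text
clock: 24.7
tcp_pos: [0.5405, -0.1559, 0.0251]
tool_rot: [0.672, 0.74, 0.0, 0.0]
wrist_force: [-0.2, -0.5, -0.3]
finger_gap: 0.0002
grasp_force: 0.0
```

```bash
python3 st.py
```

```text
24.7 [ 0.5405 -0.1559  0.0251] yaw 0.09584702004068535 cut [-0.0073 -0.0163] F tool [-0.4741 -0.2217  0.2549] M [ 0.0304 -0.0221  0.0107] 0.00020379391673302564 0.0
```

Call:
send_rows([
  {"gripper": 0,"delta_pos": [1.5,0,0],"twist": [0,0,0]},
  {"gripper": 0,"delta_pos": [1,0,0],"twist": [0,0,0]},
  {"gripper": 0,"delta_pos": [0,0,0],"twist": [0,0,0]},
  {"gripper": 0,"delta_pos": [0,0,0],"twist": [0,0,0]},
])

```text
clock: 25.03
tcp_pos: [0.5406, -0.1551, 0.0255]
tool_rot: [0.673, 0.74, -0.001, 0.001]
wrist_force: [-1.1, -5.9, 1.3]
finger_gap: 0.0002
grasp_force: 3.2
```

```bash
python3 st.py
```

```text
25.0333 [ 0.5406 -0.1551  0.0255] yaw 0.0952003189110775 cut [-0.0071 -0.0154] F tool [-5.7975 -1.6541 -1.2559] M [ 0.1666 -1.01   -0.0183] 0.00022947358750080972 3.1769371279369807
```

Call:
send_rows([
  {"gripper": 0,"delta_pos": [-15,0,0],"twist": [0,0,0]},
  {"gripper": 0,"delta_pos": [0,-34,0],"twist": [0,0,0]},
  {"gripper": 0,"delta_pos": [0,-34,0],"twist": [0,0,0]},
  {"gripper": 0,"delta_pos": [35,0,0],"twist": [0,0,0]},
  {"gripper": 0,"delta_pos": [35,0,0],"twist": [0,0,0]},
  {"gripper": 0,"delta_pos": [0,8,0],"twist": [0,0,0]},
  {"gripper": 0,"delta_pos": [0,8,0],"twist": [0,0,0]},
  {"gripper": 0,"delta_pos": [0,0,0],"twist": [0,0,0]},
  {"gripper": 0,"delta_pos": [0,0,0],"twist": [0,0,0]},
])

```text
clock: 25.78
tcp_pos: [0.4842, -0.1046, 0.0253]
tool_rot: [0.672, 0.74, 0.0, 0.0]
wrist_force: [-0.3, -0.4, -0.2]
finger_gap: -0.0002
grasp_force: 0.0
```

```bash
python3 st.py
```

```text
25.7833 [ 0.4842 -0.1046  0.0253] yaw 0.09570344100654626 cut [-0.0584  0.0402] F tool [-0.3263 -0.3511  0.1985] M [ 0.0048 -0.0558  0.0103] -0.00022846349379699885 0.0
```

Call:
send_rows([
  {"gripper": 0,"delta_pos": [0,4,0],"twist": [0,0,0]},
  {"gripper": 0,"delta_pos": [0,3,0],"twist": [0,0,0]},
  {"gripper": 0,"delta_pos": [0,2,0],"twist": [0,0,0]},
  {"gripper": 0,"delta_pos": [0,0,0],"twist": [0,0,0]},
  {"gripper": 0,"delta_pos": [0,0,0],"twist": [0,0,0]},
])

```text
clock: 26.2
tcp_pos: [0.4922, -0.1029, 0.0248]
tool_rot: [0.673, 0.74, -0.0, -0.0]
wrist_force: [0.3, 0.5, -0.1]
finger_gap: 0.0005
grasp_force: 0.0
```

```bash
python3 st.py
```

```text
26.2 [ 0.4922 -0.1029  0.0248] yaw 0.09553362197623239 cut [-0.0503  0.0411] F tool [0.5036 0.3483 0.0946] M [ 0.0321 -0.0235  0.0263] 0.00048022660612331543 0.0
```

Call:
send_rows([
  {"gripper": 0,"delta_pos": [0,2,0],"twist": [0,0,0]},
  {"gripper": 0,"delta_pos": [0,1,0],"twist": [0,0,0]},
  {"gripper": 0,"delta_pos": [0,0,0],"twist": [0,0,0]},
  {"gripper": 0,"delta_pos": [0,0,0],"twist": [0,0,0]},
])

```text
clock: 26.53
tcp_pos: [0.4933, -0.1026, 0.0247]
tool_rot: [0.672, 0.74, -0.001, -0.001]
wrist_force: [-9.3, -1.3, 6.9]
finger_gap: -0.0
grasp_force: 5.1
```

```bash
python3 st.py
```

```text
26.5333 [ 0.4933 -0.1026  0.0247] yaw 0.09579991460453785 cut [-0.0491  0.0413] F tool [-0.4489 -9.4355 -6.8343] M [ 1.416  -0.0477 -0.0515] -2.0920449887170492e-05 5.0578272342681885
```

The block is flush against both the stop and the fence. Now the lid: back off, rise, and go behind it.

Call:
send_rows([
  {"gripper": 0,"delta_pos": [0,-20,0],"twist": [0,0,0]},
  {"gripper": 0,"delta_pos": [0,0,-35],"twist": [0,0,0]},
  {"gripper": 0,"delta_pos": [0,0,-40],"twist": [0,0,0]},
  {"gripper": 0,"delta_pos": [0,0,-40],"twist": [0,0,0]},
  {"gripper": 0,"delta_pos": [0,0,-40],"twist": [0,0,0]},
  {"gripper": 0,"delta_pos": [0,0,-40],"twist": [0,0,0]},
  {"gripper": 0,"delta_pos": [0,0,-40],"twist": [0,0,0]},
  {"gripper": 0,"delta_pos": [0,0,-40],"twist": [0,0,6.9]},
  {"gripper": 0,"delta_pos": [0,0,0],"twist": [0,0,0]},
  {"gripper": 0,"delta_pos": [23,31,0],"twist": [0,0,0]},
  {"gripper": 0,"delta_pos": [23,31,0],"twist": [0,0,0]},
  {"gripper": 0,"delta_pos": [23,31,0],"twist": [0,0,0]},
  {"gripper": 0,"delta_pos": [23,31,0],"twist": [0,0,0]},
  {"gripper": 0,"delta_pos": [23,31,0],"twist": [0,0,0]},
  {"gripper": 0,"delta_pos": [23,31,0],"twist": [0,0,0]},
  {"gripper": 0,"delta_pos": [22,32,0],"twist": [0,0,0]},
  {"gripper": 0,"delta_pos": [0,0,0],"twist": [0,0,0]},
  {"gripper": 0,"delta_pos": [0,0,0],"twist": [0,0,0]},
  {"gripper": 0,"delta_pos": [0,0,0],"twist": [0,0,0]},
])

```text
clock: 28.12
tcp_pos: [0.6969, 0.0502, 0.2988]
tool_rot: [0.716, 0.699, -0.001, -0.0]
wrist_force: [-0.1, 0.5, 0.6]
finger_gap: 0.0002
grasp_force: 0.0
```

```bash
python3 st.py; python3 - <<'E'
from h import *
np.set_printoptions(precision=3,suppress=True)
o=get_obs()
for n in('wrist','side','top'):
  eyes.grab_frame(n); print(n,[(d['conf'],d['xy']) for d in finder.place_of(n,'keeper_lid_handle')][:2])
K=[.5615,.0947,-.025]
for t in(1.4,1.5,1.57,1.65,1.75):
  f=lambda r,h,y=0:np.r_[c2w(K,(.065-r*np.cos(t)+h*np.sin(t),y)),.085+r*np.sin(t)+h*np.cos(t)]
  print(t,f(.1,.045),[proj(n,f(.1,.045),o) for n in('wrist','side','top')],'edge',[proj('side',f(.13,.01,y)) for y in(.075,-.075)],[proj('top',f(.13,.01,y)) for y in(.075,-.075)])
for d in finder.trace('side','keeper_lid')[:1]:
  c=max(cv2.findContours(d['mask'].astype(np.uint8),0,2)[0],key=cv2.contourArea);print(d['conf'],cv2.approxPolyDP(c,4,True)[:,0].tolist())
E
```

```text
28.1167 [0.6969 0.0502 0.2988] yaw -0.02417089668546879 cut [0.1682 0.1739] F tool [ 0.5359 -0.0646 -0.6406] M [ 0.0252  0.0255 -0.0177] 0.00016197695310414718 0.0
wrist [(0.94, [242.8, 137.6])]
side [(0.8, [163.8, 194.2])]
top [(0.6, [183.1, 153.5])]
1.4 [0.654 0.092 0.191] [array([210.428, 136.07 ]), array([170.342, 191.575]), array([182.503, 163.883])] edge [array([160.244, 194.437]), array([200.661, 177.036])] [array([155.891, 173.832]), array([204.298, 174.775])]
1.5 [0.664 0.092 0.188] [array([222.027, 135.477]), array([167.386, 192.087]), array([182.919, 160.974])] edge [array([156.171, 193.263]), array([196.763, 176.074])] [array([156.148, 169.704]), array([204.475, 170.647])]
1.57 [0.671 0.092 0.185] [array([229.886, 135.021]), array([165.42 , 192.683]), array([183.245, 159.071])] edge [array([153.378, 192.757]), array([194.078, 175.688])] [array([156.398, 166.884]), array([204.637, 167.826])]
1.65 [0.679 0.092 0.181] [array([238.48 , 134.466]), array([163.291, 193.594]), array([183.648, 157.044])] edge [array([150.269, 192.497]), array([191.074, 175.535])] [array([156.753, 163.756]), array([204.859, 164.697])]
1.75 [0.689 0.092 0.175] [array([248.478, 133.729]), array([160.822, 195.066]), array([184.195, 154.755])] edge [array([146.532, 192.641]), array([187.444, 175.771])] [array([157.294, 160.029]), array([205.189, 160.967])]
0.74 [[191, 177], [150, 193], [160, 242], [199, 219]]
```

Call:
send_rows([
  {"gripper": 0,"delta_pos": [0,0,40],"twist": [0,0,0]},
  {"gripper": 0,"delta_pos": [0,0,40],"twist": [0,0,0]},
  {"gripper": 0,"delta_pos": [0,0,35],"twist": [0,0,0]},
  {"gripper": 0,"delta_pos": [0,0,10],"twist": [0,0,0]},
  {"gripper": 0,"delta_pos": [0,0,0],"twist": [0,0,0]},
  {"gripper": 0,"delta_pos": [0,-10,0],"twist": [0,0,0]},
  {"gripper": 0,"delta_pos": [0,-12,0],"twist": [0,0,0]},
  {"gripper": 0,"delta_pos": [0,-12,0],"twist": [0,0,0]},
  {"gripper": 0,"delta_pos": [0,-12,0],"twist": [0,0,0]},
  {"gripper": 0,"delta_pos": [0,0,0],"twist": [0,0,0]},
])

```text
clock: 29.3
tcp_pos: [0.652, 0.0514, 0.1796]
tool_rot: [0.716, 0.698, 0.002, 0.002]
wrist_force: [-0.4, -1.0, 0.1]
finger_gap: -0.0
grasp_force: 0.0
```

```bash
python3 st.py; cat > lid.py <<'E'
from h import *
np.set_printoptions(precision=2,suppress=True)
eyes.grab_frame('side')
print([(d['conf'],d['xy']) for d in finder.place_of('side','keeper_lid_handle')][:2])
K=[.5615,.0947,-.025]
for t in np.arange(0,1.7,.2):
  f=lambda r,h,y=0:np.r_[c2w(K,(.065-r*np.cos(t)+h*np.sin(t),y)),.085+r*np.sin(t)+h*np.cos(t)]
  print(round(t,1),proj('side',f(.1,.045)),'edge',[proj('side',f(.13,.01,y)) for y in(.075,-.075)])
for d in finder.trace('side','keeper_lid')[:1]:
  c=max(cv2.findContours(d['mask'].astype(np.uint8),0,2)[0],key=cv2.contourArea);print(d['conf'],cv2.approxPolyDP(c,4,True)[:,0].tolist())
E
python3 lid.py
```

```text
29.3 [0.652  0.0514 0.1796] yaw -0.024667657217908978 cut [0.1235 0.1794] F tool [-0.9587 -0.3276 -0.1349] M [ 0.0447  0.0155 -0.0289] -3.471683221541172e-05 0.0
[(0.8, [161.7, 191.4])]
0.0 [211.4 224. ] edge [array([202.52, 252.15]), array([239.43, 228.63])]
0.2 [207.44 215.94] edge [array([200.3 , 241.62]), array([237.63, 219.04])]
0.4 [202.39 208.56] edge [array([196.38, 231.07]), array([234.21, 209.49])]
0.6 [196.5  202.21] edge [array([190.95, 221.  ]), array([229.33, 200.45])]
0.8 [190.04 197.18] edge [array([184.26, 211.92]), array([223.21, 192.35])]
1.0 [183.33 193.66] edge [array([176.66, 204.26]), array([216.15, 185.56])]
1.2 [176.67 191.78] edge [array([168.52, 198.36]), array([208.52, 180.39])]
1.4 [170.34 191.57] edge [array([160.24, 194.44]), array([200.66, 177.04])]
1.6 [164.61 193.  ] edge [array([152.2 , 192.62]), array([192.94, 175.59])]
0.65 [[195, 178], [154, 194], [161, 242], [197, 221]]
```

Call:
send_rows([
  {"gripper": 0,"delta_pos": [0,-13,3],"twist": [0,0,0]},
  {"gripper": 0,"delta_pos": [0,-13,4],"twist": [0,0,0]},
  {"gripper": 0,"delta_pos": [0,-12,4],"twist": [0,0,0]},
  {"gripper": 0,"delta_pos": [0,-14,6],"twist": [0,0,0]},
  {"gripper": 0,"delta_pos": [0,-13,7],"twist": [0,0,0]},
  {"gripper": 0,"delta_pos": [0,0,0],"twist": [0,0,0]},
])

```text
clock: 29.95
tcp_pos: [0.5849, 0.053, 0.1504]
tool_rot: [0.716, 0.698, -0.001, -0.001]
wrist_force: [0.5, -0.1, 0.1]
finger_gap: 0.0002
grasp_force: 0.0
```

```bash
python3 st.py; python3 lid.py
```

```text
29.95 [0.5849 0.053  0.1504] yaw -0.024638022773743495 cut [0.057  0.1874] F tool [-0.114   0.5358 -0.0671] M [ 0.0014 -0.0248  0.0009] 0.00022265735807703874 0.0
[(0.58, [182.3, 195.0])]
0.0 [211.4 224. ] edge [array([202.52, 252.15]), array([239.43, 228.63])]
0.2 [207.44 215.94] edge [array([200.3 , 241.62]), array([237.63, 219.04])]
0.4 [202.39 208.56] edge [array([196.38, 231.07]), array([234.21, 209.49])]
0.6 [196.5  202.21] edge [array([190.95, 221.  ]), array([229.33, 200.45])]
0.8 [190.04 197.18] edge [array([184.26, 211.92]), array([223.21, 192.35])]
1.0 [183.33 193.66] edge [array([176.66, 204.26]), array([216.15, 185.56])]
1.2 [176.67 191.78] edge [array([168.52, 198.36]), array([208.52, 180.39])]
1.4 [170.34 191.57] edge [array([160.24, 194.44]), array([200.66, 177.04])]
1.6 [164.61 193.  ] edge [array([152.2 , 192.62]), array([192.94, 175.59])]
0.7 [[219, 190], [194, 199], [182, 190], [179, 197], [184, 202], [161, 241], [198, 223]]
```

Call:
send_rows([
  {"gripper": 0,"delta_pos": [0,-11,7],"twist": [0,0,0]},
  {"gripper": 0,"delta_pos": [0,-10,7],"twist": [0,0,0]},
  {"gripper": 0,"delta_pos": [0,-8,12],"twist": [0,0,0]},
  {"gripper": 0,"delta_pos": [0,-8,13],"twist": [0,0,0]},
  {"gripper": 0,"delta_pos": [0,-3,10],"twist": [0,0,0]},
  {"gripper": 0,"delta_pos": [0,0,0],"twist": [0,0,0]},
])

```text
clock: 30.6
tcp_pos: [0.5451, 0.0539, 0.0999]
tool_rot: [0.716, 0.698, -0.001, -0.001]
wrist_force: [0.3, 0.4, 0.1]
finger_gap: -0.0
grasp_force: 0.0
```

```bash
python3 st.py; python3 lid.py | sed -n '1,3p;$p'
```

```text
30.6 [0.5451 0.0539 0.0999] yaw -0.02478396231087232 cut [0.0174 0.1921] F tool [ 0.4196  0.3271 -0.0595] M [ 0.0122  0.0294 -0.0164] -1.1704723447201732e-05 0.0
[(0.96, [201.9, 212.1])]
0.0 [211.4 224. ] edge [array([202.52, 252.15]), array([239.43, 228.63])]
0.2 [207.44 215.94] edge [array([200.3 , 241.62]), array([237.63, 219.04])]
0.94 [[236, 217], [213, 221], [210, 210], [204, 209], [199, 219], [161, 241], [201, 239]]
```

Call:
send_rows([
  {"gripper": 0,"delta_pos": [0,-2,6],"twist": [0,0,0]},
  {"gripper": 0,"delta_pos": [0,0,6],"twist": [0,0,0]},
  {"gripper": 0,"delta_pos": [0,0,4],"twist": [0,0,0]},
  {"gripper": 0,"delta_pos": [0,0,0],"twist": [0,0,0]},
  {"gripper": 0,"delta_pos": [0,0,0],"twist": [0,0,0]},
])

```text
clock: 31.17
tcp_pos: [0.5438, 0.054, 0.0853]
tool_rot: [0.716, 0.698, -0.0, -0.0]
wrist_force: [-0.3, -0.3, -0.4]
finger_gap: -0.0001
grasp_force: 0.0
```

```bash
python3 st.py; python3 lid.py | sed -n '1,3p;$p'
```

```text
31.1667 [0.5438 0.054  0.0853] yaw -0.024717141303316037 cut [0.0161 0.1923] F tool [-0.3245 -0.322   0.4153] M [-0.0098 -0.0377 -0.0331] -0.00010787915326226452 0.0
[(0.67, [208.6, 218.6]), (0.56, [201.6, 255.7])]
0.0 [211.4 224. ] edge [array([202.52, 252.15]), array([239.43, 228.63])]
0.2 [207.44 215.94] edge [array([200.3 , 241.62]), array([237.63, 219.04])]
0.72 [[238, 224], [214, 226], [214, 217], [207, 215], [162, 241], [203, 248]]
```

Call:
send_rows([
  {"gripper": 0,"delta_pos": [0,0,4],"twist": [0,0,0]},
  {"gripper": 0,"delta_pos": [0,0,4],"twist": [0,0,0]},
  {"gripper": 0,"delta_pos": [0,0,0],"twist": [0,0,0]},
  {"gripper": 0,"delta_pos": [0,0,0],"twist": [0,0,0]},
])

```text
clock: 31.65
tcp_pos: [0.5438, 0.054, 0.0774]
tool_rot: [0.716, 0.698, -0.0, -0.0]
wrist_force: [-0.1, 0.2, -0.6]
finger_gap: -0.0002
grasp_force: 0.0
```

```bash
python3 st.py; python3 lid.py | sed -n '1,3p;$p'
```

```text
31.65 [0.5438 0.054  0.0774] yaw -0.024717385547278203 cut [0.0161 0.1923] F tool [ 0.1768 -0.0612  0.5883] M [-0.0194 -0.0718 -0.0336] -0.0001870949827266474 0.0
[(0.76, [210.3, 223.9])]
0.0 [211.4 224. ] edge [array([202.52, 252.15]), array([239.43, 228.63])]
0.2 [207.44 215.94] edge [array([200.3 , 241.62]), array([237.63, 219.04])]
0.74 [[238, 228], [223, 224], [215, 230], [214, 218], [199, 219], [162, 241], [203, 253]]
```

Nearly shut. I'll press down until there's clear contact.

Call:
send_rows([
  {"gripper": 0,"delta_pos": [0,0,2],"twist": [0,0,0]},
  {"gripper": 0,"delta_pos": [0,0,2],"twist": [0,0,0]},
  {"gripper": 0,"delta_pos": [0,0,0],"twist": [0,0,0]},
  {"gripper": 0,"delta_pos": [0,0,0],"twist": [0,0,0]},
])

```text
clock: 32.13
tcp_pos: [0.5441, 0.054, 0.0738]
tool_rot: [0.716, 0.698, -0.0, -0.0]
wrist_force: [-0.6, -0.2, 0.2]
finger_gap: 0.0003
grasp_force: 0.0
```

```bash
python3 st.py
```

```text
32.1333 [0.5441 0.054  0.0738] yaw -0.024702330499235536 cut [0.0164 0.1923] F tool [-0.2538 -0.5879 -0.1809] M [ 0.0511 -0.0053 -0.0608] 0.0003326122812489984 0.0
```

Call:
send_rows([
  {"gripper": 0,"delta_pos": [0,0,2],"twist": [0,0,0]},
  {"gripper": 0,"delta_pos": [0,0,2],"twist": [0,0,0]},
  {"gripper": 0,"delta_pos": [0,0,0],"twist": [0,0,0]},
  {"gripper": 0,"delta_pos": [0,0,0],"twist": [0,0,0]},
])

```text
clock: 32.47
tcp_pos: [0.5445, 0.054, 0.0733]
tool_rot: [0.716, 0.698, 0.0, 0.0]
wrist_force: [-14.2, -0.9, 28.2]
finger_gap: -0.0002
grasp_force: 14.2
```

```bash
python3 st.py; python3 lid.py | sed -n '1,3p;$p'
```

```text
32.4667 [0.5445 0.054  0.0733] yaw -0.024533365367913396 cut [0.0168 0.1922] F tool [ -1.2762 -14.1691 -28.1923] M [ 2.6673 -0.2354 -0.0212] -0.0001756453742241043 14.192453969735652
[(0.95, [214.3, 225.1]), (0.61, [279.2, 268.7])]
0.0 [211.4 224. ] edge [array([202.52, 252.15]), array([239.43, 228.63])]
0.2 [207.44 215.94] edge [array([200.3 , 241.62]), array([237.63, 219.04])]
0.81 [[238, 230], [223, 226], [216, 231], [215, 221], [198, 220], [162, 242], [202, 255]]
```

Call:
send_rows([
  {"gripper": 0,"delta_pos": [0,0,-25],"twist": [0,0,0]},
  {"gripper": 0,"delta_pos": [0,0,-40],"twist": [0,0,0]},
  {"gripper": 0,"delta_pos": [0,0,-40],"twist": [0,0,0]},
  {"gripper": 0,"delta_pos": [0,0,-40],"twist": [0,0,0]},
  {"gripper": 0,"delta_pos": [0,0,-40],"twist": [0,0,0]},
  {"gripper": 0,"delta_pos": [-30,-20,-10],"twist": [0,0,0]},
  {"gripper": 0,"delta_pos": [-35,-20,-5],"twist": [0,0,0]},
  {"gripper": 0,"delta_pos": [-35,-20,-5],"twist": [0,0,0]},
  {"gripper": 0,"delta_pos": [-35,-12,-5],"twist": [0,0,0]},
  {"gripper": 0,"delta_pos": [0,0,0],"twist": [0,0,0]},
  {"gripper": 0,"delta_pos": [0,0,0],"twist": [0,0,0]},
  {"gripper": 0,"delta_pos": [0,0,0],"twist": [0,0,0]},
])

```text
clock: 33.62
tcp_pos: [0.4689, -0.0791, 0.2799]
tool_rot: [0.716, 0.698, 0.0, -0.0]
wrist_force: [0.7, 0.5, -0.0]
finger_gap: -0.0001
grasp_force: 0.0
```

```bash
python3 st.py; python3 - <<'E'
from h import *
o=get_obs(); w=eyes.grab_frame('wrist'); s=eyes.grab_frame('side');t=eyes.grab_frame('top')
C=[.5462,-.139,.096]
for d in finder.trace('wrist','cheese_block')[:3]:
    c=max(cv2.findContours(d['mask'].astype(np.uint8),0,2)[0],key=cv2.contourArea); q=cv2.approxPolyDP(c,4,True)[:,0]
    print(round(d['conf'],2),[(p.tolist(),np.round(w2c(C,onz('wrist',p,.072,o)),4).tolist()) for p in q])
for n,k,z in(('top','mug',0),('top','jam_jar',0),('top','timer',0)): print(k,[d['xy'] for d in finder.place_of(n,k)][:1])
print([(d['conf'],d['xy']) for d in finder.place_of('side','cutter_grip')][:2])
save('fin.png',np.hstack([cv2.resize(w,(420,420)),cv2.resize(s[140:290,110:300],(380,420))]))
E
```

```text
33.6167 [ 0.4689 -0.0791  0.2799] yaw -0.025777550709445096 cut [-0.0712  0.067 ] F tool [0.5265 0.6781 0.0125] M [-0.0197  0.0233  0.0066] -0.0001216162742659627 0.0
0.84 [([320, 133], [0.0111, 0.0905]), ([282, 138], [-0.038, 0.0893]), ([288, 191], [-0.0373, 0.0187]), ([295, 204], [-0.0295, -0.0007]), ([330, 199], [0.0187, 0.0003]), ([327, 140], [0.0195, 0.0806])]
0.74 [([256, 300], [-0.1014, -0.154]), ([253, 319], [-0.1115, -0.1942]), ([261, 321], [-0.099, -0.2003]), ([262, 305], [-0.0933, -0.1655])]
mug [[170.1, 139.8]]
jam_jar [[276.0, 150.3]]
timer [[216.2, 245.8]]
[(0.84, [200.3, 171.9])]
```

View pics/fin.png

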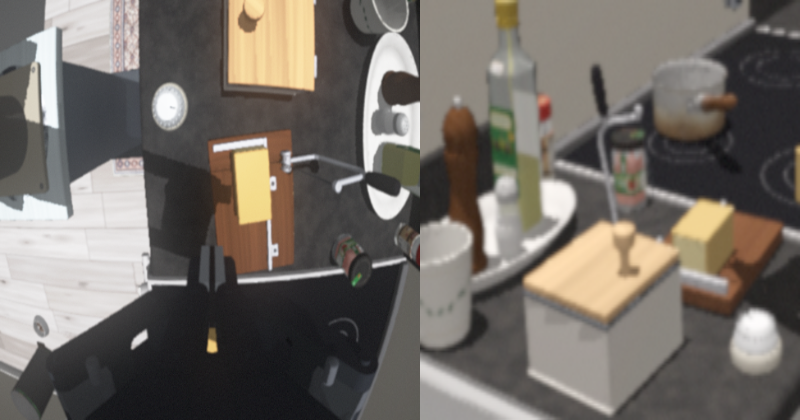

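The final picture shows the arm up and back (handle at (598,85) in the side half) and the lid shut flat at (605,265). The block is square in the fence corner at (253,185) in the wrist half, and the mug, jar and timer haven't moved. Handing in.

```bash
python3 -c "
from workcell import order
print(order.close_job())"
```

```text
the job is handed in; nothing more can be done
None
```

The job is handed in at about 34 s of the 72 s allowed: wire arm up and back, slice in the keeper (standing on the earlier portion), block flush in the fence corner, lid shut, and the mug, jar and timer left where they stood.

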